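# Sift the small grinding balls out of the tilting jar

## Task

Turn the jar's slotted cap until its middle-sized slot (beside the yellow plate) is centred on the pouring side, over the tray, then swing the side lever to tip the jar and let all four small blue balls run out into the tray, while the large dark ball stays in the jar. Swing the jar back fully upright, leaving the cap at that slot and the balls where they are, let go, and do not disturb the bottle, pot and beaker standing around.

Things in the scene. Friction and masses are not known exactly. Their poses are not given: they have to be found in the camera images.
- cap (a joint): Turn angle (rad) of the white slotted cap on the jar, counter-clockwise from above positive. 0 = the middle-sized (22 mm) slot is on the pouring side, over the tray; at +2.09 the wide (32 mm), at -2.09 the narrow (9 mm) slot is there. Starts between 0.7 and 2.1, range -2.8 to 2.8, stays where left (friction 0.04 N m). Outer diameter 126 mm.
- knob_grip (a point): Grip point of the black bar knob on the cap's axis: 32 mm long, 12 mm thick, top 10 mm above this point, underside 18 mm below; the cap's face is 26 mm below it, the cap's rim 23 mm below. x runs along the bar and points to the middle slot, z up the jar's axis; grip across the thickness (along y). Turns with the cap, tips with the jar.
- middle_slot (a point): Middle of the middle-sized slot (22 mm wide, 80 mm long, straight, along the jar's front wall when it is there) at the cap's top face, 29 mm from its axis. The plate inside this slot is yellow; the one inside the narrow slot is red; the wide slot has none. A grey half lid below the cap closes the jar's rear half.
- jar (a joint): Tilt (rad) of the clear jar: 0 = upright, at its stop; grows as it tips over the tray (station +x), up to a stop at 2.1 (120 degrees). It stays where it is left (friction about 0.2 N m). At full tilt balls roll along the jar's front wall and out through the slot on the pouring side, if they are smaller than it; rock the jar if one is stuck.
- jar_middle (a point): Middle of the clear jar, on its axis and on the tilt axis. Square jar: outside 86 by 74 mm (x by y), walls 3 mm; it reaches from 55 mm below to 50 mm above this point, with the cap on top. z points to the cap, x to the pouring side; both tip with the jar.
- lever_grip (a point): Middle of the black round lever handle, 14 mm diameter, 46 mm long, parallel to the tilt axis (y); it may turn in the fingers. Its steel lever, fixed to the jar, begins 24 mm off on the +y side. Moves on a 90 mm radius about the tilt axis, 109 mm to the -y side of the pivot: leaning 60 degrees back (-x) of vertical with the jar upright, 200 mm above the bench, and 60 degrees forward at full tilt.
- pivot (a point): Fixed point on the tilt axis midway between the two blue uprights (inner faces 134 mm apart, 8 mm thick, 44 mm wide, tops 15 mm above this point), 155 mm above the bench. Its axes are the station's: x level, towards the tray (pouring direction), y along the tilt axis (the lever is on the -y side), z up.
- tray_in (a point): Centre of the inner floor of the fixed steel tray under and in front of the jar: inside 172 by 120 mm (x by y), walls 40 mm high, floor 10 mm above the bench. Axes as the station's.
- small1_center (a point): Centre of a small blue ceramic grinding ball, 16 mm diameter, 13 g, loose in the jar at the start.
- small2_center (a point): Centre of a small blue ceramic grinding ball, 16 mm diameter, 13 g, loose in the jar at the start.
- small3_center (a point): Centre of a small blue ceramic grinding ball, 16 mm diameter, 13 g, loose in the jar at the start.
- small4_center (a point): Centre of a small blue ceramic grinding ball, 16 mm diameter, 13 g, loose in the jar at the start.
- large_center (a point): Centre of the large dark grey grinding ball, 28 mm diameter, 65 g, loose in the jar at the start.
- reagent: Bystander: amber bottle with red cap, 64 mm diameter, 150 mm tall, origin at the centre of its underside.
- pot: Bystander: white screw-top pot with black cap, 72 mm diameter, 85 mm tall, origin at the centre of its underside.
- beaker: Bystander: empty glass beaker, 70 mm diameter, 90 mm tall, origin at the centre of its underside.

How it is judged (in metres and radians):
On the way, in this order (a step that is already met when the one before it is completed fails the run):
1. with the jar still upright, the cap is turned so that the middle slot is on the pouring side (value of joint cap between -0.22 and 0.22 rad and value of joint jar below 0.12 rad), for 0.2 s.
2. the jar is tipped and all four small balls have run into the tray, the large one still in the jar (value of joint jar above 1.2 rad and x of small1_center in the frame of tray_in between -0.088 and 0.088 m and y of small1_center in the frame of tray_in between -0.062 and 0.062 m and z of small1_center in the frame of tray_in between 0 and 0.03 m and x of small2_center in the frame of tray_in between -0.088 and 0.088 m and y of small2_center in the frame of tray_in between -0.062 and 0.062 m and z of small2_center in the frame of tray_in between 0 and 0.03 m and x of small3_center in the frame of tray_in between -0.088 and 0.088 m and y of small3_center in the frame of tray_in between -0.062 and 0.062 m and z of small3_center in the frame of tray_in between 0 and 0.03 m and x of small4_center in the frame of tray_in between -0.088 and 0.088 m and y of small4_center in the frame of tray_in between -0.062 and 0.062 m and z of small4_center in the frame of tray_in between 0 and 0.03 m and distance between large_center and jar_middle below 0.066 m), for 0.2 s.
At the end, for the whole second after the job is handed in: The jar is upright again (tilt under 0.12 rad), the cap is still at the middle slot (within 0.22 rad), all four small balls lie in the tray and the large ball is in the jar (all of step 1 and x of small1_center in the frame of tray_in between -0.088 and 0.088 m and y of small1_center in the frame of tray_in between -0.062 and 0.062 m and z of small1_center in the frame of tray_in between 0 and 0.03 m and x of small2_center in the frame of tray_in between -0.088 and 0.088 m and y of small2_center in the frame of tray_in between -0.062 and 0.062 m and z of small2_center in the frame of tray_in between 0 and 0.03 m and x of small3_center in the frame of tray_in between -0.088 and 0.088 m and y of small3_center in the frame of tray_in between -0.062 and 0.062 m and z of small3_center in the frame of tray_in between 0 and 0.03 m and x of small4_center in the frame of tray_in between -0.088 and 0.088 m and y of small4_center in the frame of tray_in between -0.062 and 0.062 m and z of small4_center in the frame of tray_in between 0 and 0.03 m and distance between large_center and jar_middle below 0.066 m); the robot touches nothing.
It fails at once if the amber bottle is moved more than 25 mm or tipped (distance of reagent from where it was at the start of the episode above 0.025 m or angle between reagent's own z axis and vertical above 0.35 rad).
It fails at once if the white pot is moved more than 25 mm or tipped (distance of pot from where it was at the start of the episode above 0.025 m or angle between pot's own z axis and vertical above 0.35 rad).
It fails at once if the beaker is moved more than 25 mm or tipped (distance of beaker from where it was at the start of the episode above 0.025 m or angle between beaker's own z axis and vertical above 0.35 rad).
It fails at once if the large ball leaves the jar (distance between large_center and jar_middle above 0.085 m).
It also fails if it takes over 70 s, if anything falls off the work surface, if the arm or the gripper's body presses on something with over 40 N, if the wrist force passes 120 N, or if a joint passes its speed limit or range.

## Robot

A 6-joint arm with a two-finger parallel gripper is mounted at the origin on the work surface. World frame = base frame: x ahead of the robot, y to its left, z up, the work surface at z = 0. Lengths are in mm, angles in rad, forces in N, time in s.
With the tool pointing down it reaches from about 250 to 850 mm from the base axis. Payload 12.5 kg.
Tool frame: the origin (TCP) lies midway between the tips of the shut fingers; the grasp point (between the pads) lies 19 mm behind it (r.grip_point_offset is the distance from the TCP to the grasp point, in mm); z points along the fingers, y is the direction in which the jaws open and shut (so a half turn about z gives the same grasp; the last joint's range is limited). The gripper opens to 93 mm and grips with 3 to 60 N. Pads are 15 mm wide; open, the fingers measure 128 mm over their backs; the gripper's body (75 mm by 188 mm) begins 65 mm behind the grasp point.
Start: joints at [1.193, 0.351, 1.652, -0, 1.139, -0.085], TCP at [158.717, 526.586, 189.233] pointing down, gripper open.
Joint ranges: [-2.75, 2.75], [-0.79, 2.1], [0.01, 2.65], [-1.57, 4.71], [0.07, 3.14], [-2.87, 2.87]. Speed limits (rad/s): [2.22, 2.22, 2.79, 3.14, 3.14, 3.14].

## Interface

Orientations are given as [roll, pitch, yaw] about the fixed x, y, z axes, in that order (R = Rz(yaw) Ry(pitch) Rx(roll)).
In Python, from plant import readout, snapshot, workorder, r gives the robot as it stands.
- The arm moves only by the tool apply_moves, never from a script. Its argument "steps" is a list of rows, each an object with "dp": the shift along the tool's x, y, z in mm, a list of three; "angular": the turn, a rotation vector about the tool's x, y, z in rad, a list of three; "grip": the gripper's target within -1 to 1 (fully open at 1, half-way at 0, shut at -1). In form: [{"dp": [dx, dy, dz], "angular": [rx, ry, rz], "grip": grip}, ...]. A call has 1 to 5 rows; each row shifts and turns the commanded pose from where the row before left it, along the tool's axes as they then stand; what a row does not reach is not made up. A row lasts 1/10 s, in which the tool goes at most 50 mm and 8.59 degrees, less where a joint would pass 70% of its speed; a pose out of reach is approached as far as the arm can. A call with a gripper value outside its range is refused whole. The fingers move at their own pace and stop on an object; "grip_force" is the grip in N (left out, the last holds). Time passes only in rows, so rows that do not move let the fingers close. It gives the time, the measured TCP pose, the force and the opening at its end, in the units of the state.
- readout.state(): the state, without advancing time (a new reading comes with each control period).
- snapshot(name): name is "scene" or "top" or "wrist"; returns a dict with "pixels" (400x640x3 uint8, red, green, blue), "depth" (400x640 float32, mm along the optical axis (not along the pixel's ray), 0 where there is no reading), "fov_y" (degrees; the focal length in pixels is half the picture's height over the tangent of half this angle, whatever the lens; pixels are square), "cx", "cy" (the principal point, pixels), "dist" ([k1, k2, p1, p2, k3] as OpenCV has them; the pictures are not rectified), "eye" and "attitude" of the camera in the world. Camera axes: x right, y down, z forward; pixel columns grow to the right and rows downward; lengths in mm; the calibration is good to about 2 mm. A picture is of the moment at which its call begins.
- workorder.finish_job(): hands the job in, once; it reports no verdict.
The state is a dict: "time_s": time; "q": joint angles; "qvel": joint speeds; "joint_efforts": joint torques, N m; "position": TCP position; "ee_rot": TCP orientation; "ft_force": force on the tool from outside, world axes, zero at the start; "moment": the same for the moment, N m; "opening": finger opening in mm.
Only numpy, scipy, OpenCV 4.12 (cv2) and the standard library are available. Lean on these libraries where they do the work, as an engineer would, in place of code of your own. Each camera call takes 0.05 s, during which the arm holds its last target.

## Working session

There is one attempt and no reset: what is moved stays moved. The work goes in short steps, Python scripts to look and compute and a tool call to move; the robot and the scene stay as the last step left them, time stands still between calls to the robot, and variables do not carry over. Pictures are saved under pics/ and viewed, and the job is handed in when it is done.

Besides the shell and the picture viewer there is one more tool, called after "Call:" in YAML: its name, and indented under it one key for each argument. apply_moves: Moves the arm, as the interface text tells. Its arguments: {"type":"object","properties":{"steps":{"type":"array"},"grip_force":{"type":"number"}},"required":["steps"]}

```bash
mkdir -p pics; ls; python3 - <<'E'
from plant import readout, snapshot, workorder, r
import cv2
print(readout.state())
for n in ["scene","top","wrist"]:
    s=snapshot(n); cv2.imwrite(f"pics/{n}0.png",s["pixels"][...,::-1])
    print(n,s["fov_y"],s["cx"],s["cy"],s["dist"],s["eye"],s["attitude"])
print(r.grip_point_offset)
E
```

```text
pics
{'time_s': 0.0, 'q': array([ 1.19340968e+00,  3.51221215e-01,  1.65239901e+00, -1.80299941e-06,
        1.13906766e+00, -8.46069842e-02]), 'qvel': array([ 9.36131490e-05, -1.18079670e-03,  6.28668349e-04, -6.92112368e-04,
        1.91100676e-03, -6.74042807e-04]), 'joint_efforts': array([-1.91241961e-03, -4.97337377e+01, -2.85259527e+01,  6.98400429e-02,
        2.56772601e-02, -1.18972780e-04]), 'position': array([158.58627348, 526.26933436, 188.71919806]), 'ee_rot': array([-3.14050120e+00, -9.09228996e-05,  2.84881370e+00]), 'ft_force': array([ 0.32286731,  0.23449037, -0.24962603]), 'moment': array([ 0.01978178,  0.02353047, -0.02993168]), 'opening': 93.02502031131166}
scene 51.28802269093672 317.6892973219157 200.68902739431357 [-0.09577787  0.          0.          0.          0.        ] [1156.66508396  360.82705737 1084.8677547 ] [-2.4933113  -0.01503966  2.10723043]
top 51.33345582515954 322.9467677254928 204.3177737081293 [-0.07376932  0.          0.          0.          0.        ] [ 441.45917706  -12.83505856 1351.34312588] [-3.05372314  0.00960466 -1.55115329]
wrist 67.26745663776423 311.9328210278149 206.70181201188132 [-0.05349127  0.          0.          0.          0.        ] [ 81.6358134  548.17878747 383.32906783] [2.85245716e+00 1.51022718e-04 1.27739298e+00]
18.8
```

View pics/scene0.png

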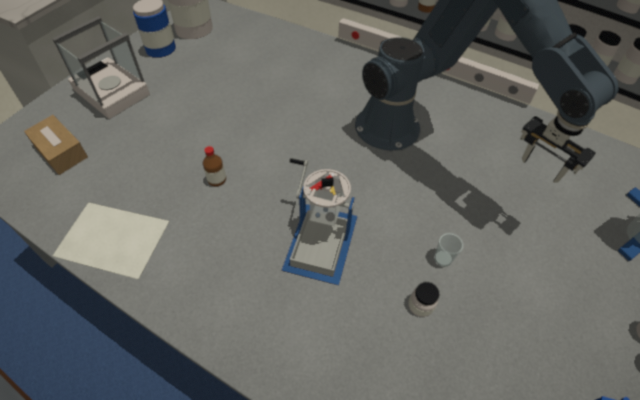

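View pics/top0.png

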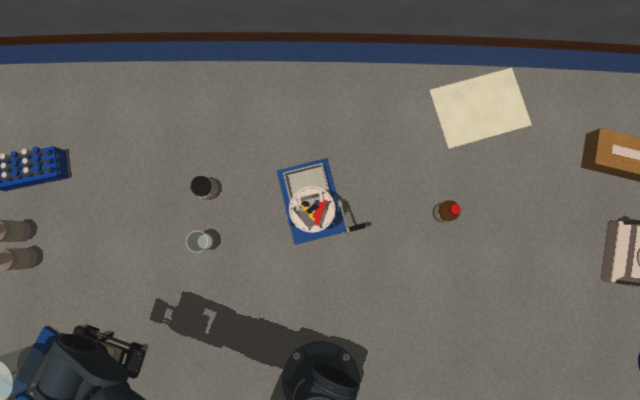

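View pics/wrist0.png

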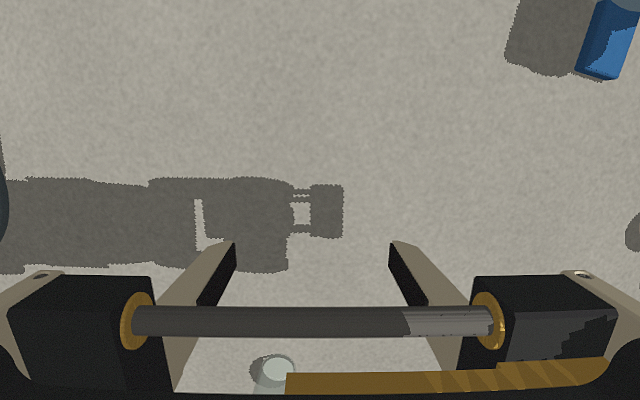

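The top view shows the station near (312,205), tray on the far side (+x), lever at the right (357,226). The bottle is at (447,211), the pot at (205,187) and the beaker at (203,241). I'll zoom in.

```bash
cat > h.py <<'E'
import numpy as np, cv2
from scipy.spatial.transform import Rotation as R
from plant import readout, snapshot, workorder, r
def K(s):
    f=200/np.tan(np.radians(s["fov_y"])/2); return np.array([[f,0,s["cx"]],[0,f,s["cy"]],[0,0,1.]])
def att(s): return R.from_euler('xyz',s["attitude"]).as_matrix()
def rays(s,px):
    p=cv2.undistortPoints(np.array(px,float).reshape(-1,1,2),K(s),np.array(s["dist"])).reshape(-1,2)
    return np.c_[p,np.ones(len(p))]@att(s).T
def plane(s,px,z):
    d=rays(s,px); e=np.array(s["eye"]); t=(z-e[2])/d[:,2]; return e+d*t[:,None]
def proj(s,P):
    P=np.atleast_2d(P).astype(float); A=att(s); rv=cv2.Rodrigues(A.T)[0]; tv=-A.T@np.array(s["eye"])
    return cv2.projectPoints(P,rv,tv,K(s),np.array(s["dist"]))[0].reshape(-1,2)
def tri(s1,p1,s2,p2):
    a=rays(s1,[p1])[0];b=rays(s2,[p2])[0];e1=np.array(s1["eye"]);e2=np.array(s2["eye"])
    t=np.linalg.lstsq(np.c_[a,-b],e2-e1,rcond=None)[0]; u=e1+a*t[0];v=e2+b*t[1]
    return (u+v)/2,np.linalg.norm(u-v)
def crop(s,name,x0,y0,w,h,k):
    im=s["pixels"][y0:y0+h,x0:x0+w,::-1]; cv2.imwrite("pics/"+name,cv2.resize(im,None,fx=k,fy=k,interpolation=cv2.INTER_CUBIC))
E
python3 - <<'E'
from h import *
s=snapshot("top"); crop(s,"topz.png",260,150,130,100,6)
c=snapshot("scene"); crop(c,"scz.png",265,140,110,150,4)
np.savez
import pickle; pickle.dump((s,c),open("v0.pkl","wb"))
# caps
hsv=cv2.cvtColor(s["pixels"],cv2.COLOR_RGB2HSV)
print(plane(s,[(205,187)],85),plane(s,[(203,241)],45),plane(s,[(452,210)],150))
print(plane(s,[(312,209)],220))
E
```

```text
[[599.67383283 367.3816971   85.        ]] [[432.93660858 378.29027136  45.        ]] [[ 537.52489214 -374.60600198  150.        ]]
[[527.52102984  29.58495443 220.        ]]
```

View pics/topz.png

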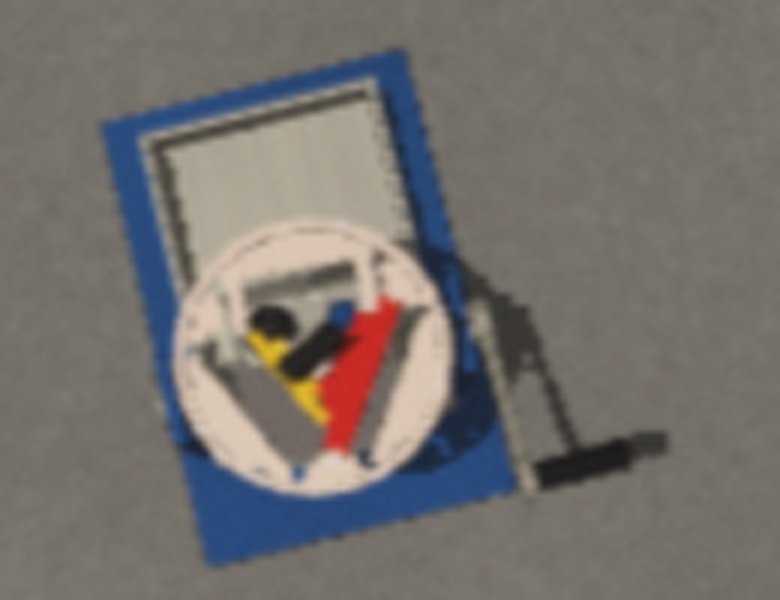

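View pics/scz.png

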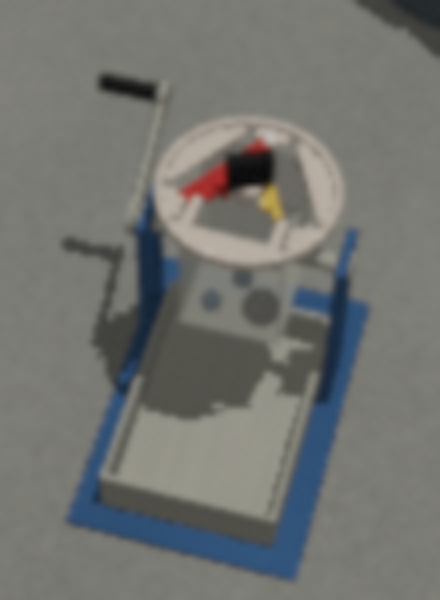

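```bash
cat >> h.py <<'E'
def cloud(s,mask):
    ys,xs=np.nonzero(mask); d=s["depth"][ys,xs]; k=d>0; xs,ys,d=xs[k],ys[k],d[k]
    ry=rays(s,np.c_[xs,ys]); A=att(s); zc=ry@A[:,2]
    return np.array(s["eye"])+ry*(d/zc)[:,None], np.c_[xs,ys]
E
python3 - <<'E'
from h import *
import pickle; s,c=pickle.load(open("v0.pkl","rb"))
for n,v,box in [("top",s,(260,150,390,250)),("scene",c,(265,140,375,290))]:
    m=np.zeros((400,640),bool); m[box[1]:box[3],box[0]:box[2]]=1
    P,px=cloud(v,m); rgb=v["pixels"][px[:,1],px[:,0]].astype(int); hsv=cv2.cvtColor(rgb.astype(np.uint8)[None],cv2.COLOR_RGB2HSV)[0].astype(int)
    q=(np.min(rgb,1)>170)
    print(n,"white",q.sum(),np.percentile(P[q],[2,25,50,75,98],axis=0).round(1).tolist())
    w=q&(P[:,2]>195)&(P[:,2]<235)
    pts=px[w].astype(np.float32); hull=cv2.convexHull(pts); e=cv2.fitEllipse(hull); print(e, "cap z",np.median(P[w,2]))
    rim=plane(v,hull[:,0],np.median(P[w,2])); ctr,rad=cv2.minEnclosingCircle(rim[:,:2].astype(np.float32)); print("circle",ctr,rad)
    C=np.array(ctr)
    k=(rgb.max(1)<60)&(np.linalg.norm(P[:,:2]-C,axis=1)<30)&(P[:,2]>225)
    print("knob",k.sum(),P[k].mean(0),P[k].min(0),P[k].max(0)); 
    if k.sum()>4: print(np.linalg.svd(P[k,:2]-P[k,:2].mean(0))[2])
    h=(rgb.max(1)<60)&(np.linalg.norm(P[:,:2]-C,axis=1)>80)&(P[:,2]>150)
    print("handle",h.sum(),P[h].mean(0),P[h].min(0),P[h].max(0), np.linalg.svd(P[h,:2]-P[h,:2].mean(0))[2][0])
    y=(hsv[:,0]>20)&(hsv[:,0]<32)&(hsv[:,1]>150); print("yellow",P[y].mean(0))
    if n=="scene": print(c["depth"][180:190:3,320:335:3])
b=[(260+x/6,150+y/6) for x,y in [(103,125),(405,48),(520,490),(210,565)]]
print(plane(s,b,4))
B=plane(s,b,4); print(np.linalg.norm(np.diff(B,axis=0),axis=1)); d=B[0]+B[1]-B[2]-B[3]; print(np.degrees(np.arctan2(d[1],d[0])))
E
```

```text
top white 458 [[470.3, -25.3, 206.8], [494.0, -6.4, 210.5], [521.0, 36.7, 212.1], [568.9, 66.1, 213.6], [585.6, 84.9, 217.3]]
((311.431884765625, 208.77398681640625), (44.02167510986328, 45.01626968383789), 3.42138671875) cap z 212.13359502079288
circle (528.7734375, 31.73855209350586) 62.13299560546875
knob 42 [527.66293147  29.65229537 246.33081851] [517.22600598  18.18477795 231.93614941] [539.31871854  41.7762349  252.95089451]
[[-0.6391928   0.76904653]
 [-0.76904653 -0.6391928 ]]
handle 69 [481.78048051 -94.23747225 205.66366226] [ 472.61218168 -114.08187122  199.88049328] [492.83491295 -72.76590384 211.24660478] [ 0.26767534 -0.96350917]
yellow [522.45501388  43.77755479 205.37818643]
scene white 3 [[478.3, 19.0, 211.4], [478.8, 20.3, 211.7], [479.4, 21.8, 212.1], [481.5, 22.3, 213.5], [483.5, 22.7, 214.9]]Traceback (most recent call last):
  File "<stdin>", line 9, in <module>
cv2.error: OpenCV(4.12.0) /io/opencv/modules/imgproc/src/shapedescr.cpp:361: error: (-201:Incorrect size of input array) There should be at least 5 points to fit the ellipse in function 'fitEllipseNoDirect'
```

```bash
python3 - <<'E'
from h import *
import pickle; s,c=pickle.load(open("v0.pkl","rb"))
b=[(260+x/6,150+y/6) for x,y in [(103,125),(405,48),(520,490),(210,565)]]
B=plane(s,b,4); print(B,np.linalg.norm(np.diff(B,axis=0),axis=1)); d=B[0]+B[1]-B[2]-B[3]; print(np.degrees(np.arctan2(d[1],d[0])));d=B[0]+B[3]-B[1]-B[2]; print(np.degrees(np.arctan2(-d[0],d[1])))
v=c; m=np.zeros((400,640),bool); m[140:290,265:375]=1
P,px=cloud(v,m); rgb=v["pixels"][px[:,1],px[:,0]].astype(int)
w=(rgb.min(1)>110)&(P[:,2]>195)&(P[:,2]<225)
hull=cv2.convexHull(px[w].astype(np.float32)); z=np.median(P[w,2]); rim=plane(v,hull[:,0],213); print(w.sum(),z,cv2.minEnclosingCircle(rim[:,:2].astype(np.float32)))
C=np.array([528,31])
h=(rgb.max(1)<50)&(np.linalg.norm(P[:,:2]-C,axis=1)>80)&(P[:,2]>150)
print("handle",h.sum(),P[h].mean(0),P[h].min(0),P[h].max(0), np.linalg.svd(P[h,:2]-P[h,:2].mean(0))[2][0])
k=(rgb.max(1)<60)&(np.linalg.norm(P[:,:2]-C,axis=1)<30)&(P[:,2]>225)
print("knob",k.sum(),P[k].mean(0),P[k].min(0),P[k].max(0))
E
```

```text
[[667.33604601 154.79928191   4.        ]
 [712.87516404  -9.51989382   4.        ]
 [472.62511921 -75.94490449   4.        ]
 [429.07600696  90.10347733   4.        ]] [170.51276429 249.26364774 171.6641788 ]
15.323978414517327
15.091629198586551
785 212.83708408641212 ((521.3106079101562, 7.858911991119385), 90.00774383544922)
handle 38 [487.55233102 -92.91255575 204.61943926] [ 481.33826341 -110.66019919  198.38923686] [493.7466093  -75.03409773 208.90884652] [-0.2550757   0.96692109]
knob 81 [533.89356064  33.66345427 239.82246703] [521.2451517   20.49233471 225.94505641] [543.73388633  45.2720205  250.55490291]
```

Estimates: pivot at about (530,32), station yaw about 15.3°, cap angle about +2.0, knob grip z about 239. Next I rise and travel to above the knob.

Call:
apply_moves:
  steps:
    - {"dp": [0,0,-45],"angular": [0,0,0],"grip": 1}
    - {"dp": [0,0,-45],"angular": [0,0,0],"grip": 1}
    - {"dp": [0,0,-45],"angular": [0,0,0],"grip": 0.2}
    - {"dp": [-38,-28,0],"angular": [0,0,0],"grip": 0}
    - {"dp": [-38,-28,0],"angular": [0,0,0],"grip": 0}

```text
time_s: 0.75
position: [215.6, 450.7, 325.1]
ee_rot: [3.14, 0.001, 2.851]
ft_force: [0.7, -0.1, -0.3]
opening: 73.7
```

Call:
apply_moves:
  steps:
    - {"dp": [-38,-28,0],"angular": [0,0,0],"grip": 0}
    - {"dp": [-38,-28,0],"angular": [0,0,0],"grip": 0}
    - {"dp": [-38,-28,0],"angular": [0,0,0],"grip": 0}
    - {"dp": [-38,-28,0],"angular": [0,0,0],"grip": 0}
    - {"dp": [-38,-28,0],"angular": [0,0,0],"grip": 0}

```text
time_s: 1.25
position: [357.5, 260.4, 324.4]
ee_rot: [3.141, 0.0, 2.849]
ft_force: [0.5, 0.3, -0.3]
opening: 46.5
```

Call:
apply_moves:
  steps:
    - {"dp": [-38,-28,0],"angular": [0,0,0],"grip": 0}
    - {"dp": [-38,-28,0],"angular": [0,0,0],"grip": 0}
    - {"dp": [-38,-28,0],"angular": [0,0,0],"grip": 0}
    - {"dp": [-38,-28,0],"angular": [0,0,0],"grip": 0}
    - {"dp": [0,0,0],"angular": [0,0,0.14],"grip": 0}

```text
time_s: 1.75
position: [472.1, 107.2, 323.7]
ee_rot: [-3.141, 0.0, 2.707]
ft_force: [-0.1, 0.6, -1.0]
opening: 46.5
```

Call:
apply_moves:
  steps:
    - {"dp": [0,0,0],"angular": [0,0,0.14],"grip": 0}
    - {"dp": [0,0,0],"angular": [0,0,0.14],"grip": 0}
    - {"dp": [0,0,0],"angular": [0,0,0.14],"grip": 0}
    - {"dp": [0,0,0],"angular": [0,0,0],"grip": 0}

```text
time_s: 2.15
position: [470.0, 111.0, 324.1]
ee_rot: [-3.141, -0.0, 2.287]
ft_force: [0.7, 0.6, -0.7]
opening: 46.7
```

```bash
python3 - <<'E'
from h import *
st=readout.state(); print(st["position"],st["ee_rot"],st["q"])
s=snapshot("wrist"); cv2.imwrite("pics/w1.png",s["pixels"][...,::-1])
import pickle; pickle.dump(s,open("w1.pkl","wb"))
E
```

```text
[469.97099615 110.98600105 324.14570701] [-3.14142614e+00 -9.96529084e-05  2.28657817e+00] [ 1.35468282e-01  1.14056398e-01  1.62097379e+00 -8.06653493e-06
  1.40675636e+00 -5.80312252e-01]
```

View pics/w1.png

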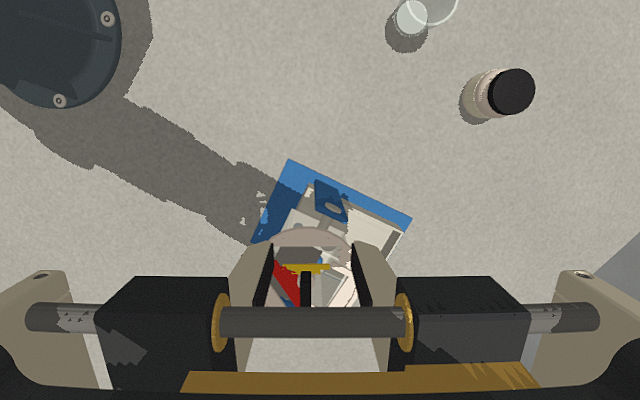

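The wrist view shows the knob at (306,285), vertical between the fingers, with the yellow plate above it at (306,268). I'll measure it.

```bash
python3 - <<'E'
from h import *
import pickle; s=pickle.load(open("w1.pkl","rb")); t,c=pickle.load(open("v0.pkl","rb"))
crop(s,"w1z.png",240,220,140,110,5)
m=np.zeros((400,640),bool); m[262:305,285:330]=1
P,px=cloud(s,m); rgb=s["pixels"][px[:,1],px[:,0]].astype(int)
k=(rgb.max(1)<60)&(P[:,2]>220)&(P[:,2]<262)
print(k.sum(),P[k].mean(0),P[k].min(0),P[k].max(0),px[k].min(0),px[k].max(0))
top=k&(P[:,2]>246); print(top.sum(),np.median(P[top],0))
hsv=cv2.cvtColor(rgb.astype(np.uint8)[None],cv2.COLOR_RGB2HSV)[0].astype(int)
# project expected knob and axis points
for v,n in ((s,"w"),(t,"t"),(c,"c")): print(n,proj(v,[[530,32,249],[530,32,239],[530,32,213],[484,-93.5,200]]))
E
```

```text
350 [523.45254414  36.77150169 242.52893637] [513.88876139  20.82982168 221.60649032] [538.59411495  45.72548562 248.79523566] [300 271] [310 304]
204 [525.74187824  33.24863163 247.02316697]
w [[306.97311633 297.63215918]
 [307.11419755 292.27672042]
 [307.44544498 279.71615137]
 [215.17618827 319.14127786]]
t [[310.72194207 207.21812756]
 [310.86682914 207.51940405]
 [311.2317142  208.27812988]
 [356.42400678 226.08655714]]
c [[327.23426639 178.47156471]
 [327.10886672 180.91428099]
 [326.79083004 187.10460793]
 [296.76642181 161.59941819]]
```

View pics/w1z.png

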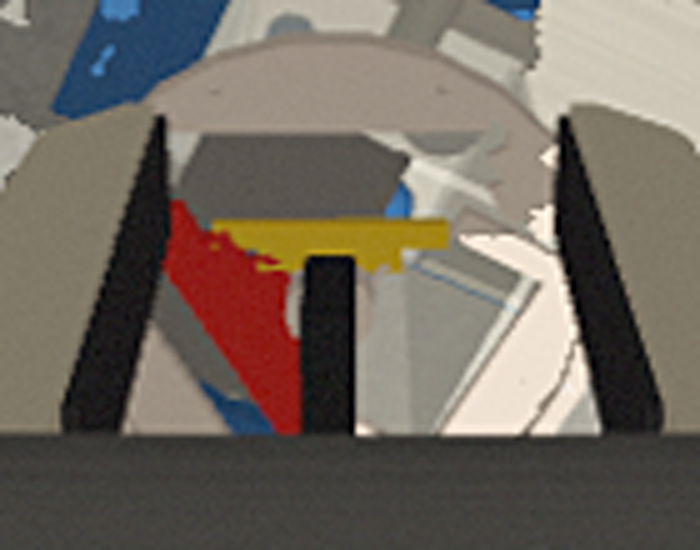

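```bash
python3 - <<'E'
from h import *
import pickle; s=pickle.load(open("w1.pkl","rb")); t,c=pickle.load(open("v0.pkl","rb"))
st=readout.state(); Rt=R.from_euler('xyz',st["ee_rot"]).as_matrix()
print("cam axes in tool\n",(Rt.T@att(s)).round(3),"eye in tool",Rt.T@(np.array(s["eye"])-st["position"]))
# knob far-end top edge (slot side) left/right at z=249
e=plane(s,[(240+303/5,220+256/5),(240+354/5,220+256/5)],249); print(e,"mid",e.mean(0),"in tool",(e-st["position"])@Rt)
d=Rt[:,0]; print("towards slot dir",d)
for P in ([530,32,249],): print((np.array(P)-st["position"])@Rt)
# dark knob pixels in the top view: centroid at z 249
E
```

```text
cam axes in tool
 [[-0.006 -0.959 -0.285]
 [ 1.    -0.006 -0.001]
 [-0.001 -0.285  0.959]] eye in tool [  79.14332834   -1.09536823 -194.54155154]
[[505.20860249  51.0397192  249.        ]
 [512.92499147  57.74543125 249.        ]] mid [509.06679698  54.39257523 249.        ] in tool [[-68.33975938 -13.10881693  75.1627122 ]
 [-68.39659547  -2.88599934  75.16091372]]
towards slot dir [-6.60131542e-01  7.51150010e-01  9.87216239e-05]
[-99.00702812  -7.05547823  75.15862305]
```

Call:
apply_moves:
  steps:
    - {"dp": [-40,-3.5,0],"angular": [0,0,0],"grip": 0}
    - {"dp": [-40,-3,0],"angular": [0,0,0],"grip": 0}
    - {"dp": [-19.5,-2,0],"angular": [0,0,0],"grip": 0}
    - {"dp": [0,0,20],"angular": [0,0,0],"grip": 0}
    - {"dp": [0,0,0],"angular": [0,0,0],"grip": 0}

```text
time_s: 2.7
position: [528.3, 30.1, 302.1]
ee_rot: [-3.139, -0.003, 2.292]
ft_force: [-1.3, -0.1, 0.3]
opening: 46.9
```

```bash
python3 - <<'E'
from h import *
st=readout.state(); print(st["position"],st["ee_rot"],st["q"])
s=snapshot("wrist"); cv2.imwrite("pics/w2.png",s["pixels"][...,::-1])
E
```

```text
[528.28991448  30.12236386 302.06654178] [-3.13875768e+00 -2.71335779e-03  2.29172912e+00] [-3.10599139e-02  2.20956375e-01  1.54572262e+00  4.59192599e-05
  1.37883761e+00 -7.52005405e-01]
```

View pics/w2.png

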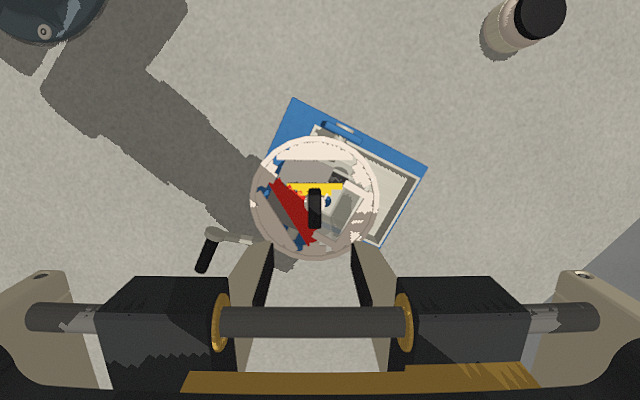

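```bash
python3 - <<'E'
from h import *
st=readout.state(); Rt=R.from_euler('xyz',st["ee_rot"]).as_matrix()
s=snapshot("wrist")
m=(s["pixels"].max(2)<60).astype(np.uint8); m[:180]=0; m[240:]=0; m[:,:295]=0; m[:,335:]=0
P,px=cloud(s,m>0); k=(P[:,2]>222)&(P[:,2]<260); T=(P[k]-st["position"])@Rt
print(k.sum(),np.percentile(T,[1,50,99],axis=0)); tp=T[:,2]<np.percentile(T[:,2],60); print(np.percentile(T[tp],[2,50,98],axis=0), px[k].min(0),px[k].max(0))
hull=px[k]; 
a=plane(s,[(px[k][:,0].mean(),px[k][:,1].max()+.5)],249); print((a-st["position"])@Rt)
# cap rim circle
d=s["depth"]; 
mm=np.zeros((400,640),bool); mm[120:270,240:395]=1
P,px=cloud(s,mm); q=(P[:,2]>206)&(P[:,2]<222)&(s["pixels"][px[:,1],px[:,0]].min(1)>90); hull=cv2.convexHull(px[q].astype(np.float32))
print(np.median(P[q],0), cv2.minEnclosingCircle(plane(s,hull[:,0],215)[:,:2].astype(np.float32)))
E
```

```text
479 [[-14.44768235  -4.86414409  55.12683241]
 [  3.44759681   0.43186012  56.80897994]
 [ 16.534393     5.68900956  77.6331974 ]]
[[-13.61986372  -4.82857819  55.20637819]
 [  0.55071816  -0.43009696  56.42694201]
 [ 15.1425562    4.84824561  56.98216558]] [308 188] [320 227]
[[-13.9503569    0.11019423  54.48890809]]
[520.26266688  40.01149462 211.25932735] ((527.6627197265625, 31.037639617919922), 63.5624885559082)
```

Centred on the knob to within 1 mm; its top is at z≈246. I descend 80 mm and grip.

Call:
apply_moves:
  steps:
    - {"dp": [1,0,30],"angular": [0,0,0],"grip": 0}
    - {"dp": [0,0,30],"angular": [0,0,0],"grip": 0}
    - {"dp": [0,0,20],"angular": [0,0,0],"grip": 0}
    - {"dp": [0,0,0],"angular": [0,0,0],"grip": -1}
    - {"dp": [0,0,0],"angular": [0,0,0],"grip": -1}
  grip_force: 25

```text
time_s: 3.3
position: [528.9, 31.6, 225.6]
ee_rot: [3.141, 0.001, 2.29]
ft_force: [0.2, 0.7, 0.5]
opening: 35.3
```

Call:
apply_moves:
  steps:
    - {"dp": [0,0,0],"angular": [0,0,0],"grip": -1}
    - {"dp": [0,0,0],"angular": [0,0,0],"grip": -1}
    - {"dp": [0,0,0],"angular": [0,0,0],"grip": -1}

```text
time_s: 3.6
position: [528.8, 31.3, 225.1]
ee_rot: [3.141, 0.001, 2.289]
ft_force: [0.1, 0.3, 0.1]
opening: 11.2
```

Gripped (opening 11.2). Now I turn it by about +2.02 about tool z.

Call:
apply_moves:
  steps:
    - {"dp": [0,0,0],"angular": [0,0,0.1],"grip": -1}
    - {"dp": [0,0,0],"angular": [0,0,0.1],"grip": -1}
    - {"dp": [0,0,0],"angular": [0,0,0.1],"grip": -1}
    - {"dp": [0,0,0],"angular": [0,0,0.1],"grip": -1}
    - {"dp": [0,0,0],"angular": [0,0,0.1],"grip": -1}

```text
time_s: 4.1
position: [528.6, 31.3, 224.6]
ee_rot: [3.141, 0.0, 1.785]
ft_force: [-0.9, 0.7, -0.2]
opening: 0.5
```

Call:
apply_moves:
  steps:
    - {"dp": [0,0,0],"angular": [0,0,0.1],"grip": -1}
    - {"dp": [0,0,0],"angular": [0,0,0.1],"grip": -1}
    - {"dp": [0,0,0],"angular": [0,0,0.1],"grip": -1}
    - {"dp": [0,0,0],"angular": [0,0,0.1],"grip": -1}
    - {"dp": [0,0,0],"angular": [0,0,0.1],"grip": -1}

```text
time_s: 4.6
position: [528.5, 31.2, 224.6]
ee_rot: [3.141, -0.0, 1.285]
ft_force: [-0.0, 0.7, -0.0]
opening: 0.7
```

Call:
apply_moves:
  steps:
    - {"dp": [0,0,0],"angular": [0,0,0.1],"grip": -1}
    - {"dp": [0,0,0],"angular": [0,0,0.1],"grip": -1}
    - {"dp": [0,0,0],"angular": [0,0,0.1],"grip": -1}
    - {"dp": [0,0,0],"angular": [0,0,0.1],"grip": -1}
    - {"dp": [0,0,0],"angular": [0,0,0.1],"grip": -1}

```text
time_s: 5.1
position: [528.6, 31.3, 224.6]
ee_rot: [3.141, -0.0, 0.785]
ft_force: [-0.2, 0.0, -0.1]
opening: 0.4
```

Call:
apply_moves:
  steps:
    - {"dp": [0,0,0],"angular": [0,0,0.1],"grip": -1}
    - {"dp": [0,0,0],"angular": [0,0,0.1],"grip": -1}
    - {"dp": [0,0,0],"angular": [0,0,0.1],"grip": -1}
    - {"dp": [0,0,0],"angular": [0,0,0.1],"grip": -1}
    - {"dp": [0,0,0],"angular": [0,0,0.1],"grip": -1}

```text
time_s: 5.6
position: [528.6, 31.3, 224.6]
ee_rot: [3.141, -0.0, 0.285]
ft_force: [-0.1, 0.4, -0.2]
opening: 0.4
```

Call:
apply_moves:
  steps:
    - {"dp": [0,0,0],"angular": [0,0,0],"grip": -1}
    - {"dp": [0,0,0],"angular": [0,0,0],"grip": -1}

```text
time_s: 5.8
position: [528.5, 31.2, 224.5]
ee_rot: [3.141, -0.0, 0.292]
ft_force: [1.1, 0.4, 0.4]
opening: 0.0
```

The fingers closed to 0, so the knob isn't held: 11.2 was a mid-closing reading. Time to look.

```bash
python3 - <<'E'
from h import *
s=snapshot("wrist"); cv2.imwrite("pics/w3.png",s["pixels"][...,::-1])
s=snapshot("scene"); crop(s,"s3.png",265,110,150,150,4)
E
```

```text
(no output)
```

View pics/w3.png

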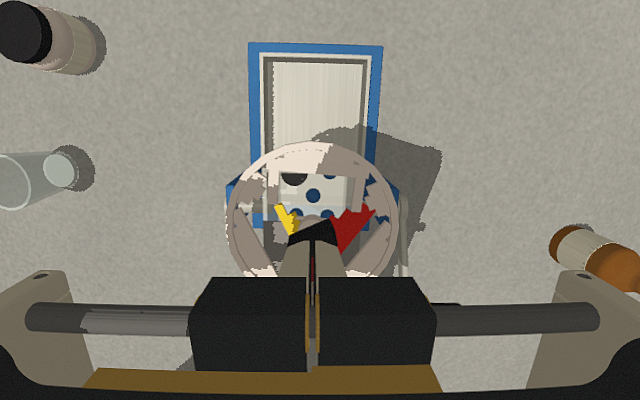

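View pics/s3.png

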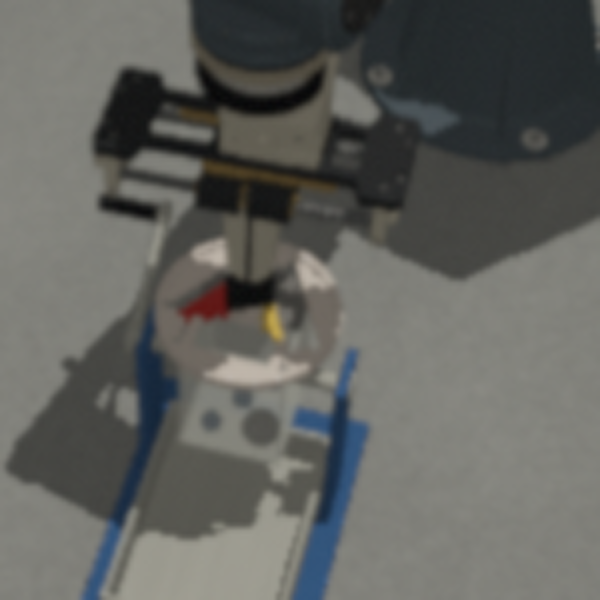

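```bash
python3 - <<'E'
from h import *
st=readout.state(); print(st["position"],st["opening"])
for n in ("wrist","scene","top"):
    s=snapshot(n); print(n,proj(s,[st["position"],st["position"]+[0,0,20],[529,31,249],[529,31,239],[529,31,213]]).round(1).tolist())
    if n=="wrist": crop(s,"w3z.png",262,180,110,90,7); print(s["depth"][225:260:5,295:330:5].round(0)); M=att(s); print(s["eye"])
    if n=="top": crop(s,"t3z.png",260,150,110,100,6)
E
```

```text
[528.46257717  31.26969544 224.34146327] 0.7586150244872577
wrist [[310.8, 235.0], [310.7, 246.9], [311.3, 249.3], [311.4, 242.9], [311.5, 228.6]]
[[222. 213. 212. 210. 205. 201. 196.]
 [223. 209. 206. 201. 196. 192. 189.]
 [204. 199. 196. 192. 189. 186. 184.]
 [195. 191. 179. 186. 180. 180. 186.]
 [173. 173. 173. 177. 173. 174. 172.]
 [164. 165. 166. 170. 167. 166. 166.]
 [160. 159. 161. 162. 162. 160. 160.]]
[603.73991958  52.84019165 418.92567482]
scene [[327.0, 183.9], [327.2, 179.1], [327.1, 178.1], [327.0, 180.5], [326.7, 186.7]]
top [[311.3, 208.5], [311.1, 207.9], [311.1, 207.6], [311.2, 207.9], [311.6, 208.6]]
```

View pics/w3z.png

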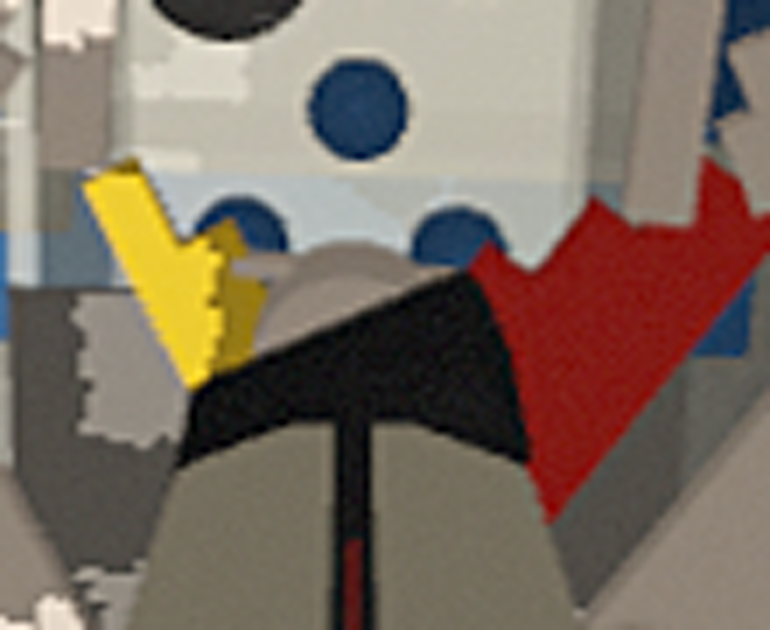

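View pics/t3z.png

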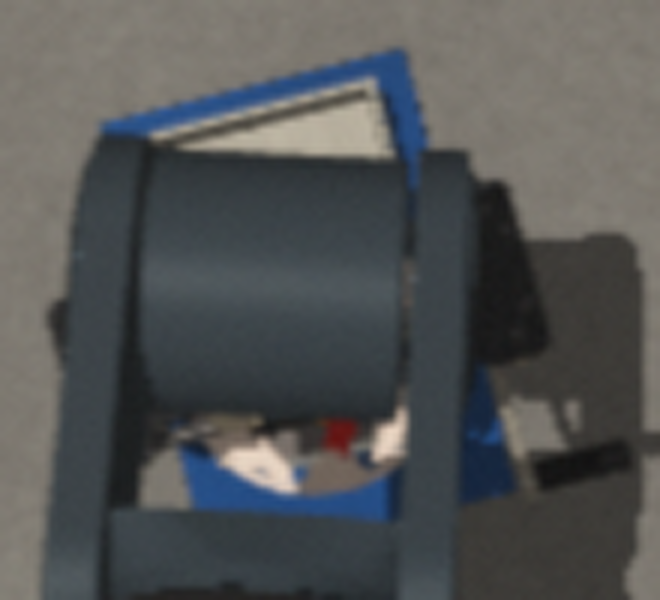

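```bash
python3 - <<'E'
from h import *
s=snapshot("wrist")
px=[(290,240),(300,232),(310,228),(320,224),(328,222),(330,230),(334,240),(316,234),(316,238),(304,242),(320,242),(304,246),(320,246),(320,255)]
for p in px:
    m=np.zeros((400,640),bool); m[p[1],p[0]]=1
    P,_=cloud(s,m); print(p,P.round(1).tolist(),s["pixels"][p[1],p[0]])
E
```

```text
(290, 240) [[525.2, 44.6, 234.8]] [ 8 13 17]
(300, 232) [[529.2, 39.3, 226.4]] [16 13 14]
(310, 228) [[534.0, 33.5, 226.4]] [15 21 22]
(320, 224) [[539.2, 28.0, 227.7]] [22 20 19]
(328, 222) [[542.6, 23.5, 229.3]] [17 18 19]
(330, 230) [[543.0, 23.2, 245.0]] [ 6  2 12]
(334, 240) [[538.1, 19.1, 246.9]] [24 24 25]
(316, 234) [[537.4, 30.5, 243.2]] [19 21 21]
(316, 238) [[535.6, 30.0, 245.5]] [18 12 16]
(304, 242) [[534.8, 37.2, 254.6]] [120 113  96]
(320, 242) [[537.7, 28.3, 255.2]] [120 112  94]
(304, 246) [[535.7, 37.3, 262.4]] [118 110  94]
(320, 246) [[538.3, 28.7, 262.6]] [117 111  94]
(320, 255) [[537.3, 28.6, 272.1]] [117 111  94]
```

The wrist depth shows the real fingertips at z≈250, just above the knob top. So the tips sit about 25 mm behind the reported TCP. I open, turn back to yaw 2.29, and look again while descending carefully.

Call:
apply_moves:
  steps:
    - {"dp": [0,0,-10],"angular": [0,0,0],"grip": 0}
    - {"dp": [0,0,0],"angular": [0,0,-0.14],"grip": 0}
    - {"dp": [0,0,0],"angular": [0,0,-0.14],"grip": 0}
    - {"dp": [0,0,0],"angular": [0,0,-0.14],"grip": 0}
    - {"dp": [0,0,0],"angular": [0,0,-0.14],"grip": 0}

```text
time_s: 6.6
position: [528.6, 31.3, 235.0]
ee_rot: [3.141, -0.0, 0.855]
ft_force: [-1.2, 0.5, 0.1]
opening: 35.5
```

Call:
apply_moves:
  steps:
    - {"dp": [0,0,0],"angular": [0,0,-0.14],"grip": 0}
    - {"dp": [0,0,0],"angular": [0,0,-0.14],"grip": 0}
    - {"dp": [0,0,0],"angular": [0,0,-0.14],"grip": 0}
    - {"dp": [0,0,0],"angular": [0,0,-0.14],"grip": 0}
    - {"dp": [0,0,0],"angular": [0,0,-0.14],"grip": 0}

```text
time_s: 7.1
position: [528.6, 31.3, 235.0]
ee_rot: [3.141, -0.0, 1.555]
ft_force: [-0.1, -0.1, 0.3]
opening: 46.6
```

Call:
apply_moves:
  steps:
    - {"dp": [0,0,0],"angular": [0,0,-0.14],"grip": 0}
    - {"dp": [0,0,0],"angular": [0,0,-0.14],"grip": 0}
    - {"dp": [0,0,0],"angular": [0,0,-0.14],"grip": 0}
    - {"dp": [0,0,0],"angular": [0,0,-0.14],"grip": 0}
    - {"dp": [0,0,0],"angular": [0,0,-0.02],"grip": 0}

```text
time_s: 7.6
position: [528.6, 31.3, 235.0]
ee_rot: [3.141, 0.0, 2.132]
ft_force: [0.7, 1.1, -0.1]
opening: 46.7
```

Call:
apply_moves:
  steps:
    - {"dp": [0,0,10],"angular": [0,0,0],"grip": 0}
    - {"dp": [0,0,5],"angular": [0,0,0],"grip": 0}
    - {"dp": [0,0,5],"angular": [0,0,0],"grip": 0}
    - {"dp": [0,0,0],"angular": [0,0,0],"grip": 0}

```text
time_s: 8.0
position: [528.0, 31.3, 213.3]
ee_rot: [-3.14, -0.001, 2.128]
ft_force: [0.7, -0.5, 0.2]
opening: 46.5
```

```bash
python3 - <<'E'
from h import *
st=readout.state(); print(st["position"],st["ee_rot"],st["opening"],st["ft_force"])
s=snapshot("wrist"); crop(s,"w4.png",220,160,190,140,4)
s=snapshot("scene"); crop(s,"s4.png",265,110,150,150,4)
E
```

```text
[528.00702944  31.26302044 213.30992358] [-3.14030974e+00 -8.50459017e-04  2.12762023e+00] 46.468773467079004 [ 0.67030813 -0.52042447  0.20572489]
```

View pics/w4.png

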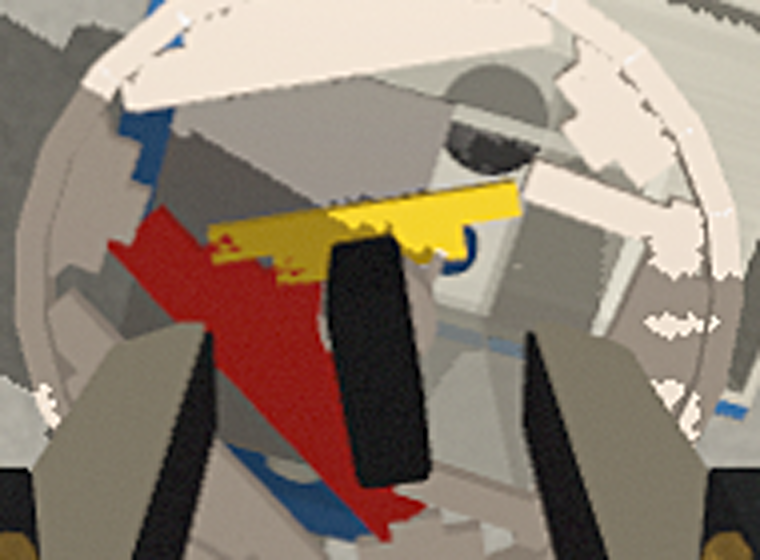

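View pics/s4.png

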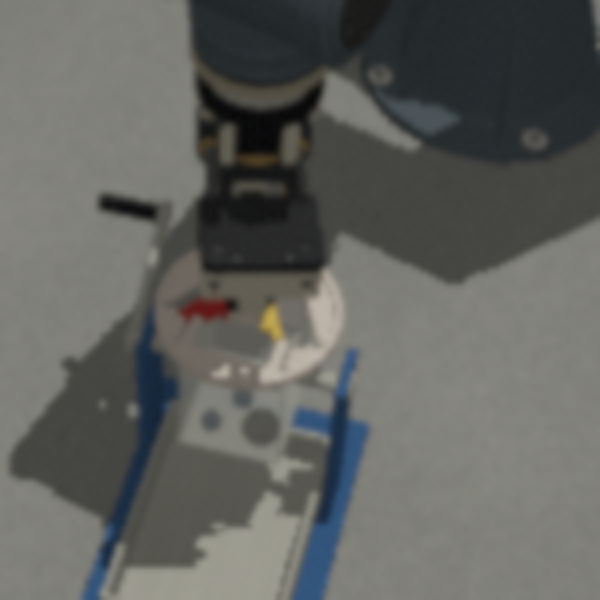

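Call:
apply_moves:
  steps:
    - {"dp": [0,0,0],"angular": [0,0,-0.12],"grip": 0}
    - {"dp": [0,0,0],"angular": [0,0,-0.04],"grip": 0}
    - {"dp": [0,0,0],"angular": [0,0,0],"grip": 0}

```text
time_s: 8.4
position: [528.6, 31.3, 214.5]
ee_rot: [3.141, 0.0, 2.289]
ft_force: [-0.1, 0.6, 0.0]
opening: 46.1
```

```bash
python3 - <<'E'
from h import *
st=readout.state(); print(st["position"],st["ee_rot"],st["opening"])
Rt=R.from_euler('xyz',st["ee_rot"]).as_matrix()
s=snapshot("wrist"); crop(s,"w5.png",220,160,190,140,4)
m=np.zeros((400,640),bool); m[225:290,225:400]=1
P,px=cloud(s,m); T=(P-st["position"])@Rt
rgb=s["pixels"][px[:,1],px[:,0]].astype(int)
tan=(abs(rgb-[118,111,94]).max(1)<22)&(abs(T[:,1])>20)&(abs(T[:,1])<60)&(T[:,2]<0)
print("tan finger: z range in tool", np.percentile(T[tan,2],[1,5,50,95,99]), "y",np.percentile(abs(T[tan,1]),[1,50,99]),"x",np.percentile(T[tan,0],[1,50,99]))
k=(rgb.max(1)<60)&(abs(T[:,1])<12); print("knob tool z",np.percentile(T[k],[2,50,98],axis=0))
E
```

```text
[528.56084931  31.26740263 214.48391641] [3.14128082e+00 2.55207211e-04 2.28888761e+00] 46.12365335156328
tan finger: z range in tool [-81.63543055 -80.10295772 -62.66051746 -35.18382717 -29.67675133] y [23.15363365 30.73343687 39.35566552] x [6.65137814 8.8390103  9.47108996]
knob tool z [[-14.44064399  -5.59864406 -33.63485631]
 [  3.48956382  -0.20641594 -32.30738472]
 [ 15.87456756   5.07885435 -21.34168422]]
```

View pics/w5.png

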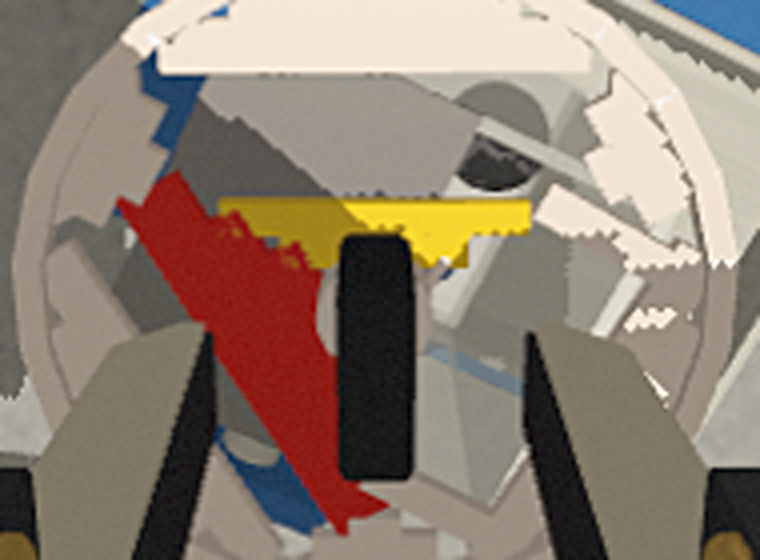

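Confirmed: the tips lie about 29 mm behind the reported TCP. I'm aligned with the knob and need about 17 mm more.

Call:
apply_moves:
  steps:
    - {"dp": [0,0,6],"angular": [0,0,0],"grip": 0}
    - {"dp": [0,0,6],"angular": [0,0,0],"grip": 0}
    - {"dp": [0,0,5],"angular": [0,0,0],"grip": 0}
    - {"dp": [0,0,0],"angular": [0,0,0],"grip": -1}
    - {"dp": [0,0,0],"angular": [0,0,0],"grip": -1}

```text
time_s: 8.95
position: [528.4, 31.3, 197.1]
ee_rot: [-3.141, -0.0, 2.289]
ft_force: [-0.3, 0.0, -1.7]
opening: 35.1
```

Call:
apply_moves:
  steps:
    - {"dp": [0,0,0],"angular": [0,0,0],"grip": -1}
    - {"dp": [0,0,0],"angular": [0,0,0],"grip": -1}
    - {"dp": [0,0,0],"angular": [0,0,0],"grip": -1}
    - {"dp": [0,0,0],"angular": [0,0,0],"grip": -1}
    - {"dp": [0,0,0],"angular": [0,0,0],"grip": -1}

```text
time_s: 9.45
position: [529.3, 31.9, 197.5]
ee_rot: [3.139, 0.001, 2.289]
ft_force: [5.3, 4.8, -1.9]
opening: 11.8
```

Call:
apply_moves:
  steps:
    - {"dp": [0,0,0],"angular": [0,0,0.08],"grip": -1}
    - {"dp": [0,0,0],"angular": [0,0,0.08],"grip": -1}
    - {"dp": [0,0,0],"angular": [0,0,0.08],"grip": -1}

```text
time_s: 9.75
position: [529.3, 31.9, 197.5]
ee_rot: [3.139, 0.0, 2.046]
ft_force: [4.8, 4.3, -2.8]
opening: 11.6
```

Held at 11.8 mm and turning. Continuing.

Call:
apply_moves:
  steps:
    - {"dp": [0,0,0],"angular": [0,0,0.11],"grip": -1}
    - {"dp": [0,0,0],"angular": [0,0,0.11],"grip": -1}
    - {"dp": [0,0,0],"angular": [0,0,0.11],"grip": -1}
    - {"dp": [0,0,0],"angular": [0,0,0.11],"grip": -1}
    - {"dp": [0,0,0],"angular": [0,0,0.11],"grip": -1}

```text
time_s: 10.25
position: [529.4, 31.9, 197.5]
ee_rot: [3.139, -0.001, 1.494]
ft_force: [5.4, 4.5, -3.6]
opening: 11.5
```

Call:
apply_moves:
  steps:
    - {"dp": [0,0,0],"angular": [0,0,0.11],"grip": -1}
    - {"dp": [0,0,0],"angular": [0,0,0.11],"grip": -1}
    - {"dp": [0,0,0],"angular": [0,0,0.11],"grip": -1}
    - {"dp": [0,0,0],"angular": [0,0,0.11],"grip": -1}
    - {"dp": [0,0,0],"angular": [0,0,0.11],"grip": -1}

```text
time_s: 10.75
position: [529.4, 31.9, 197.5]
ee_rot: [3.14, -0.002, 0.944]
ft_force: [5.8, 4.3, -2.4]
opening: 11.6
```

Call:
apply_moves:
  steps:
    - {"dp": [0,0,0],"angular": [0,0,0.11],"grip": -1}
    - {"dp": [0,0,0],"angular": [0,0,0.11],"grip": -1}
    - {"dp": [0,0,0],"angular": [0,0,0.11],"grip": -1}
    - {"dp": [0,0,0],"angular": [0,0,0.11],"grip": -1}
    - {"dp": [0,0,0],"angular": [0,0,0.11],"grip": -1}

```text
time_s: 11.25
position: [529.5, 31.8, 197.4]
ee_rot: [3.142, -0.003, 0.394]
ft_force: [5.5, 3.8, -3.2]
opening: 11.9
```

Call:
apply_moves:
  steps:
    - {"dp": [0,0,0],"angular": [0,0,0.13],"grip": -1}
    - {"dp": [0,0,0],"angular": [0,0,0],"grip": -1}

```text
time_s: 11.45
position: [529.5, 31.8, 197.4]
ee_rot: [-3.141, -0.003, 0.264]
ft_force: [5.6, 3.4, -2.6]
opening: 12.0
```

```bash
python3 - <<'E'
from h import *
s=snapshot("wrist"); cv2.imwrite("pics/w6.png",s["pixels"][...,::-1])
E
```

```text
(no output)
```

View pics/w6.png

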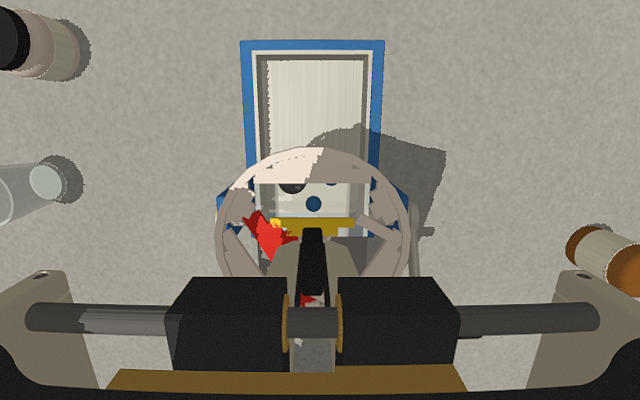

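The middle slot (yellow plate, at (313,225)) is on the pouring side, square with the tray. I release, rise and go to the lever.

Call:
apply_moves:
  steps:
    - {"dp": [0,0,0],"angular": [0,0,0],"grip": 0}
    - {"dp": [0,0,0],"angular": [0,0,0],"grip": 0}
    - {"dp": [0,0,0],"angular": [0,0,0],"grip": 0}
    - {"dp": [0,0,-10],"angular": [0,0,0],"grip": 0}
    - {"dp": [0,0,-30],"angular": [0,0,0],"grip": 0}

```text
time_s: 12.0
position: [527.2, 31.2, 236.2]
ee_rot: [-3.14, 0.004, 0.269]
ft_force: [0.7, 0.1, 0.2]
opening: 45.2
```

Call:
apply_moves:
  steps:
    - {"dp": [0,0,-40],"angular": [0,0,0],"grip": 0}
    - {"dp": [-26,36,0],"angular": [0,0,0],"grip": 0}
    - {"dp": [-26,36,0],"angular": [0,0,0],"grip": 0}
    - {"dp": [-26,37,0],"angular": [0,0,0],"grip": 0}
    - {"dp": [0,0,0],"angular": [0,0,-0.14],"grip": 0}

```text
time_s: 12.5
position: [480.8, -98.2, 278.2]
ee_rot: [3.14, 0.0, 0.406]
ft_force: [-0.0, 1.5, -0.5]
opening: 46.6
```

Call:
apply_moves:
  steps:
    - {"dp": [0,0,0],"angular": [0,0,-0.14],"grip": 0}
    - {"dp": [0,0,0],"angular": [0,0,-0.14],"grip": 0}
    - {"dp": [0,0,0],"angular": [0,0,-0.14],"grip": 0}
    - {"dp": [0,0,0],"angular": [0,0,-0.14],"grip": 0}
    - {"dp": [0,0,0],"angular": [0,0,-0.14],"grip": 0}

```text
time_s: 13.0
position: [482.2, -94.6, 278.1]
ee_rot: [3.141, -0.0, 1.114]
ft_force: [0.5, 0.3, -0.4]
opening: 46.5
```

Call:
apply_moves:
  steps:
    - {"dp": [0,0,0],"angular": [0,0,-0.14],"grip": 0}
    - {"dp": [0,0,0],"angular": [0,0,-0.14],"grip": 0}
    - {"dp": [0,0,0],"angular": [0,0,-0.14],"grip": 0}
    - {"dp": [0,0,0],"angular": [0,0,-0.14],"grip": 0}
    - {"dp": [0,0,0],"angular": [0,0,-0.14],"grip": 0}

```text
time_s: 13.5
position: [482.2, -94.6, 278.1]
ee_rot: [3.141, 0.0, 1.815]
ft_force: [-0.1, 0.2, -0.5]
opening: 46.4
```

Call:
apply_moves:
  steps:
    - {"dp": [0,0,0],"angular": [0,0,0],"grip": 0}
    - {"dp": [0,0,0],"angular": [0,0,0],"grip": 0}

```text
time_s: 13.7
position: [482.2, -94.6, 277.7]
ee_rot: [3.141, 0.0, 1.805]
ft_force: [-0.9, -1.1, 0.1]
opening: 46.4
```

```bash
python3 - <<'E'
from h import *
st=readout.state(); print(st["position"],st["ee_rot"],st["q"],st["opening"])
s=snapshot("wrist"); cv2.imwrite("pics/w7.png",s["pixels"][...,::-1])
import pickle; pickle.dump(s,open("w7.pkl","wb"))
t=snapshot("top"); crop(t,"t7.png",260,150,130,100,6)
E
```

```text
[482.1968056  -94.57146442 277.70669332] [3.14120611e+00 2.38073519e-04 1.80457367e+00] [-2.88432198e-01  1.59969766e-01  1.67867226e+00 -1.40377458e-05
  1.30249685e+00 -5.22205867e-01] 46.37060182005572
```

View pics/w7.png

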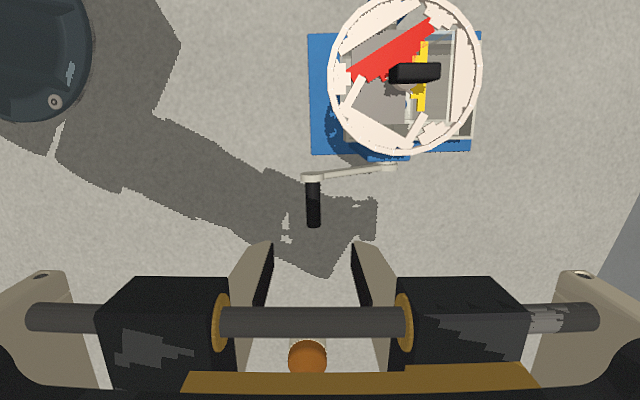

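View pics/t7.png

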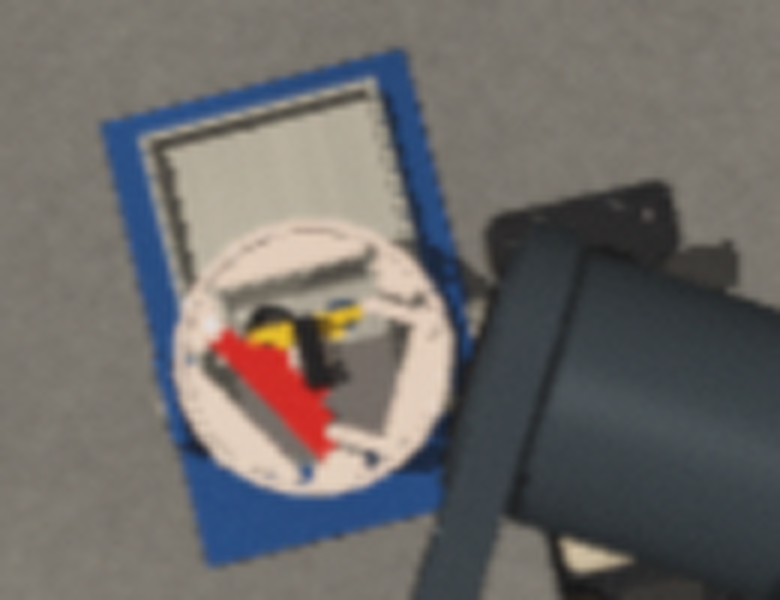

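The cap sits at the middle slot, with the yellow plate facing the tray. The wrist view shows the handle at (313,203). I'll measure it in tool coordinates.

```bash
python3 - <<'E'
from h import *
import pickle; s=pickle.load(open("w7.pkl","rb"))
st=readout.state(); Rt=R.from_euler('xyz',st["ee_rot"]).as_matrix()
m=(s["pixels"].max(2)<60); m[:172]=0; m[235:]=0; m[:,:298]=0; m[:,330:]=0
P,px=cloud(s,m); k=(P[:,2]>180)&(P[:,2]<225); P=P[k];T=(P-st["position"])@Rt
print(k.sum(),P.mean(0),np.percentile(T,[2,50,98],axis=0), px[k].min(0),px[k].max(0))
A=np.linalg.svd(P[:,:2]-P[:,:2].mean(0))[2][0]; print(A,np.degrees(np.arctan2(A[1],A[0])))
# cap slot direction: white outer edge of the middle slot is at right; yellow plate edges
hsv=cv2.cvtColor(s["pixels"],cv2.COLOR_RGB2HSV); y=(hsv[...,0]>20)&(hsv[...,0]<34)&(hsv[...,1]>150); y[150:]=0
Q,_=cloud(s,y); print("yellow",Q.mean(0)); A=np.linalg.svd(Q[:,:2]-Q[:,:2].mean(0))[2][0]; print(np.degrees(np.arctan2(A[1],A[0])))
kn=(s["pixels"].max(2)<60); kn[:50]=0; kn[95:]=0; kn[:,:375]=0; kn[:,450:]=0
Q,_=cloud(s,kn); Q=Q[(Q[:,2]>238)]; A=np.linalg.svd(Q[:,:2]-Q[:,:2].mean(0))[2][0]; print("knob",Q.mean(0),np.degrees(np.arctan2(A[1],A[0])))
E
```

```text
624 [481.6133679  -93.69507547 204.51426501] [[-20.35853295  -6.6545142   70.71823474]
 [  1.09054341  -0.10095877  72.67303007]
 [ 21.13845842   5.605126    77.45360198]] [305 182] [320 227]
[ 0.26236682 -0.96496821] -74.78945251950782
yellow [541.99073571  31.49566427 211.66310741]
-75.38302718327294
knob [527.55280038  29.50936128 246.36090464] 16.574979778455024
```

Centred within 1 mm. Descending 125 mm and gripping.

Call:
apply_moves:
  steps:
    - {"dp": [0,0,30],"angular": [0,0,-0.03],"grip": 0}
    - {"dp": [0,0,35],"angular": [0,0,0],"grip": 0}
    - {"dp": [0,0,35],"angular": [0,0,0],"grip": 0}
    - {"dp": [0,0,25],"angular": [0,0,0],"grip": 0}
    - {"dp": [0,0,0],"angular": [0,0,0],"grip": 0}

```text
time_s: 14.3
position: [480.4, -94.1, 149.7]
ee_rot: [-3.137, -0.003, 1.837]
ft_force: [-0.2, -0.0, 0.2]
opening: 46.4
```

Call:
apply_moves:
  steps:
    - {"dp": [0,0,0],"angular": [0,0,0],"grip": -1}
    - {"dp": [0,0,0],"angular": [0,0,0],"grip": -1}
    - {"dp": [0,0,0],"angular": [0,0,0],"grip": -1}
    - {"dp": [0,0,0],"angular": [0,0,0],"grip": -1}
    - {"dp": [0,0,0],"angular": [0,0,0],"grip": -1}
  grip_force: 15

```text
time_s: 14.8
position: [483.1, -94.5, 152.9]
ee_rot: [3.139, 0.001, 1.838]
ft_force: [0.5, -0.1, -0.6]
opening: 13.6
```

Call:
apply_moves:
  steps:
    - {"dp": [0,0,0],"angular": [0,0,0],"grip": -1}
    - {"dp": [0,0,0],"angular": [0,0,0],"grip": -1}

```text
time_s: 15.0
position: [483.0, -94.5, 152.9]
ee_rot: [3.14, 0.001, 1.839]
ft_force: [4.4, 2.9, 5.1]
opening: 13.4
```

```bash
python3 - <<'E'
from h import *
st=readout.state(); print(st["position"],st["ee_rot"],st["opening"],st["ft_force"])
s=snapshot("wrist"); cv2.imwrite("pics/w8.png",s["pixels"][...,::-1])
E
```

```text
[482.98784881 -94.52470754 152.85414123] [3.13965643e+00 7.24742383e-04 1.83870818e+00] 13.363805047884593 [4.39067219 2.9055988  5.05547962]
```

View pics/w8.png

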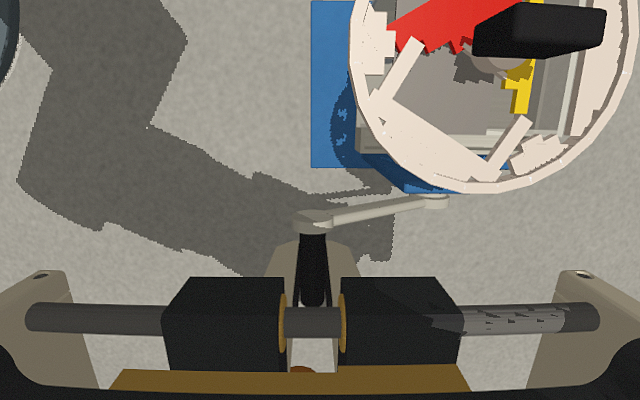

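Handle held at 13.4 mm. I'll work out the arc increments.

```bash
python3 - <<'E'
import numpy as np
p=np.radians(np.arange(-60,61,4)); x=90*np.sin(p); z=90*np.cos(p)
for i in range(len(p)-1): print(int(round(np.degrees(p[i+1]))),[0,round(x[i+1]-x[i],1),round(-(z[i+1]-z[i]),1)])
E
```

```text
-56 [0, np.float64(3.3), np.float64(-5.3)]
-52 [0, np.float64(3.7), np.float64(-5.1)]
-48 [0, np.float64(4.0), np.float64(-4.8)]
-44 [0, np.float64(4.4), np.float64(-4.5)]
-40 [0, np.float64(4.7), np.float64(-4.2)]
-36 [0, np.float64(5.0), np.float64(-3.9)]
-32 [0, np.float64(5.2), np.float64(-3.5)]
-28 [0, np.float64(5.4), np.float64(-3.1)]
-24 [0, np.float64(5.6), np.float64(-2.8)]
-20 [0, np.float64(5.8), np.float64(-2.4)]
-16 [0, np.float64(6.0), np.float64(-1.9)]
-12 [0, np.float64(6.1), np.float64(-1.5)]
-8 [0, np.float64(6.2), np.float64(-1.1)]
-4 [0, np.float64(6.2), np.float64(-0.7)]
0 [0, np.float64(6.3), np.float64(-0.2)]
4 [0, np.float64(6.3), np.float64(0.2)]
8 [0, np.float64(6.2), np.float64(0.7)]
12 [0, np.float64(6.2), np.float64(1.1)]
16 [0, np.float64(6.1), np.float64(1.5)]
20 [0, np.float64(6.0), np.float64(1.9)]
24 [0, np.float64(5.8), np.float64(2.4)]
28 [0, np.float64(5.6), np.float64(2.8)]
32 [0, np.float64(5.4), np.float64(3.1)]
36 [0, np.float64(5.2), np.float64(3.5)]
40 [0, np.float64(5.0), np.float64(3.9)]
44 [0, np.float64(4.7), np.float64(4.2)]
48 [0, np.float64(4.4), np.float64(4.5)]
52 [0, np.float64(4.0), np.float64(4.8)]
56 [0, np.float64(3.7), np.float64(5.1)]
60 [0, np.float64(3.3), np.float64(5.3)]
```

Call:
apply_moves:
  steps:
    - {"dp": [0,3.3,-5.3],"angular": [0,0,0],"grip": -1}
    - {"dp": [0,3.7,-5.1],"angular": [0,0,0],"grip": -1}
    - {"dp": [0,4.0,-4.8],"angular": [0,0,0],"grip": -1}
    - {"dp": [0,4.4,-4.5],"angular": [0,0,0],"grip": -1}
    - {"dp": [0,4.7,-4.2],"angular": [0,0,0],"grip": -1}

```text
time_s: 15.55
position: [499.9, -89.8, 176.5]
ee_rot: [-3.137, -0.0, 1.839]
ft_force: [-11.3, -6.6, 9.1]
opening: 13.7
```

```bash
python3 - <<'E'
from h import *
st=readout.state(); print(st["position"],st["ee_rot"],st["opening"],st["ft_force"])
s=snapshot("wrist"); cv2.imwrite("pics/w9.png",s["pixels"][...,::-1])
E
```

```text
[499.85615785 -89.8495335  176.49986277] [-3.13659338e+00 -3.36708646e-05  1.83918164e+00] 13.693402652509102 [-11.32578392  -6.59339313   9.14240969]
```

View pics/w9.png

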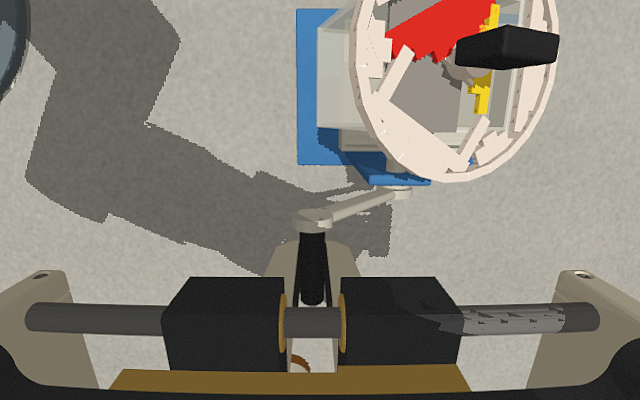

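The jar is tilting with the lever and the handle is well held. Continuing along the arc.

Call:
apply_moves:
  steps:
    - {"dp": [0,5.0,-3.9],"angular": [0,0,0],"grip": -1}
    - {"dp": [0,5.2,-3.5],"angular": [0,0,0],"grip": -1}
    - {"dp": [0,5.4,-3.1],"angular": [0,0,0],"grip": -1}
    - {"dp": [0,5.6,-2.8],"angular": [0,0,0],"grip": -1}
    - {"dp": [0,5.8,-2.4],"angular": [0,0,0],"grip": -1}

```text
time_s: 16.1
position: [526.8, -82.5, 192.6]
ee_rot: [-3.139, 0.0, 1.839]
ft_force: [-4.6, -3.9, 4.4]
opening: 13.2
```

Call:
apply_moves:
  steps:
    - {"dp": [0,6.0,-1.9],"angular": [0,0,0],"grip": -1}
    - {"dp": [0,6.1,-1.5],"angular": [0,0,0],"grip": -1}
    - {"dp": [0,6.2,-1.1],"angular": [0,0,0],"grip": -1}
    - {"dp": [0,6.2,-0.7],"angular": [0,0,0],"grip": -1}
    - {"dp": [0,6.3,-0.2],"angular": [0,0,0],"grip": -1}

```text
time_s: 16.6
position: [556.9, -74.2, 197.8]
ee_rot: [-3.14, 0.0, 1.839]
ft_force: [-3.1, -2.4, 2.3]
opening: 13.4
```

Call:
apply_moves:
  steps:
    - {"dp": [0,6.3,0.2],"angular": [0,0,0],"grip": -1}
    - {"dp": [0,6.2,0.7],"angular": [0,0,0],"grip": -1}
    - {"dp": [0,6.2,1.1],"angular": [0,0,0],"grip": -1}
    - {"dp": [0,6.1,1.5],"angular": [0,0,0],"grip": -1}
    - {"dp": [0,6.0,1.9],"angular": [0,0,0],"grip": -1}

```text
time_s: 17.1
position: [587.4, -65.7, 191.6]
ee_rot: [-3.141, 0.0, 1.839]
ft_force: [-3.0, -3.5, 3.7]
opening: 13.4
```

Call:
apply_moves:
  steps:
    - {"dp": [0,5.8,2.4],"angular": [0,0,0],"grip": -1}
    - {"dp": [0,5.6,2.8],"angular": [0,0,0],"grip": -1}
    - {"dp": [0,5.4,3.1],"angular": [0,0,0],"grip": -1}
    - {"dp": [0,5.2,3.5],"angular": [0,0,0],"grip": -1}
    - {"dp": [0,5.0,3.9],"angular": [0,0,0],"grip": -1}

```text
time_s: 17.6
position: [613.4, -58.4, 175.8]
ee_rot: [-3.142, -0.0, 1.839]
ft_force: [-2.4, -3.0, 2.0]
opening: 13.4
```

Call:
apply_moves:
  steps:
    - {"dp": [0,4.7,4.2],"angular": [0,0,0],"grip": -1}
    - {"dp": [0,4.4,4.5],"angular": [0,0,0],"grip": -1}
    - {"dp": [0,4.0,4.8],"angular": [0,0,0],"grip": -1}
    - {"dp": [0,3.7,5.1],"angular": [0,0,0],"grip": -1}
    - {"dp": [0,2.0,3.2],"angular": [0,0,0],"grip": -1}

```text
time_s: 18.1
position: [631.6, -53.5, 153.8]
ee_rot: [3.141, -0.0, 1.839]
ft_force: [-2.2, -2.6, 2.3]
opening: 13.7
```

```bash
python3 - <<'E'
from h import *
st=readout.state(); print(st["position"],st["ee_rot"],st["opening"],st["ft_force"])
s=snapshot("wrist"); cv2.imwrite("pics/w10.png",s["pixels"][...,::-1])
s=snapshot("scene"); crop(s,"s10.png",265,110,150,180,3)
s=snapshot("top"); crop(s,"t10.png",260,130,130,120,5)
E
```

```text
[631.5511273  -53.48493317 153.80023808] [ 3.14143347e+00 -2.73402752e-05  1.83883934e+00] 13.717168407327984 [-2.19843523 -2.57175646  2.29014232]
```

View pics/w10.png

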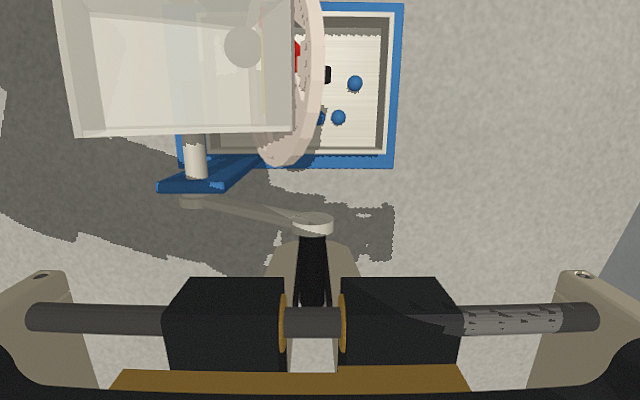

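View pics/s10.png

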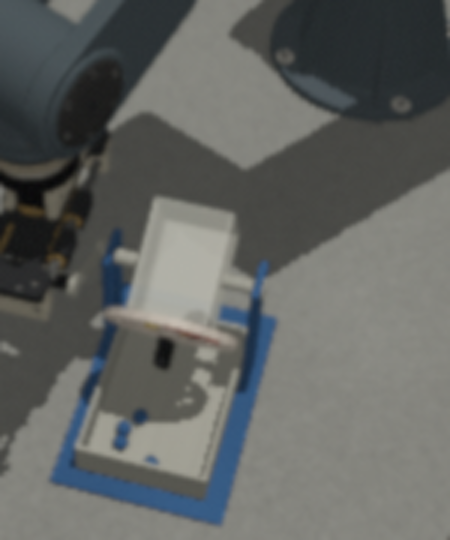

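View pics/t10.png

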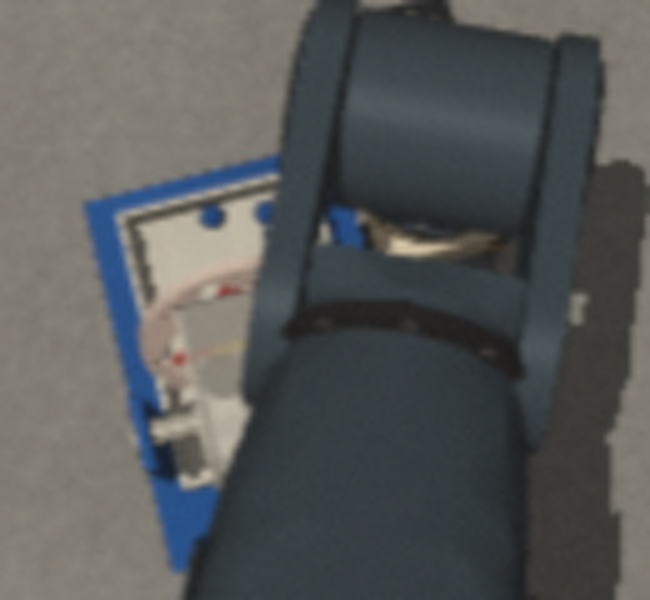

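In the scene crop I can see blue balls near (140,415), (122,430) (maybe two) and (150,460). I'll zoom to count.

```bash
python3 - <<'E'
from h import *
s=snapshot("scene"); crop(s,"s11.png",285,235,60,50,12)
a=cv2.imread("pics/s11.png"); cv2.imwrite("pics/s11b.png",cv2.convertScaleAbs(a,alpha=1.6))
w=snapshot("wrist"); crop(w,"w11.png",220,0,190,160,4)
E
```

```text
(no output)
```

View pics/s11b.png

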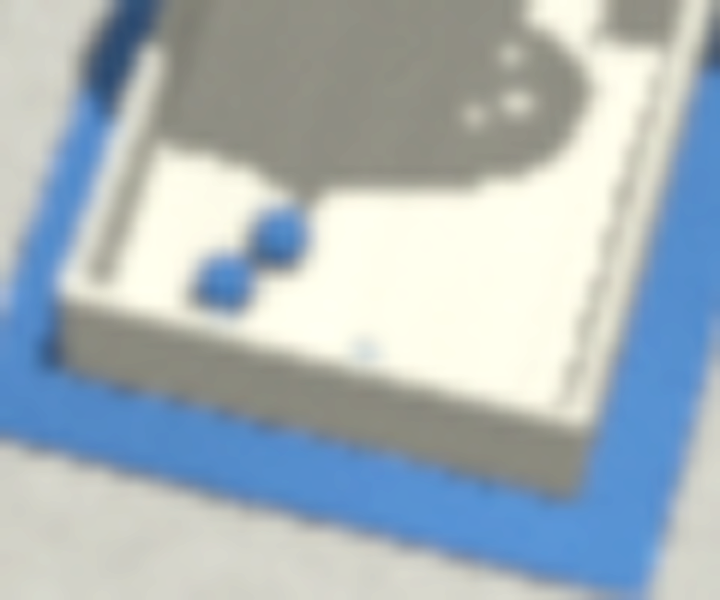

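View pics/w11.png

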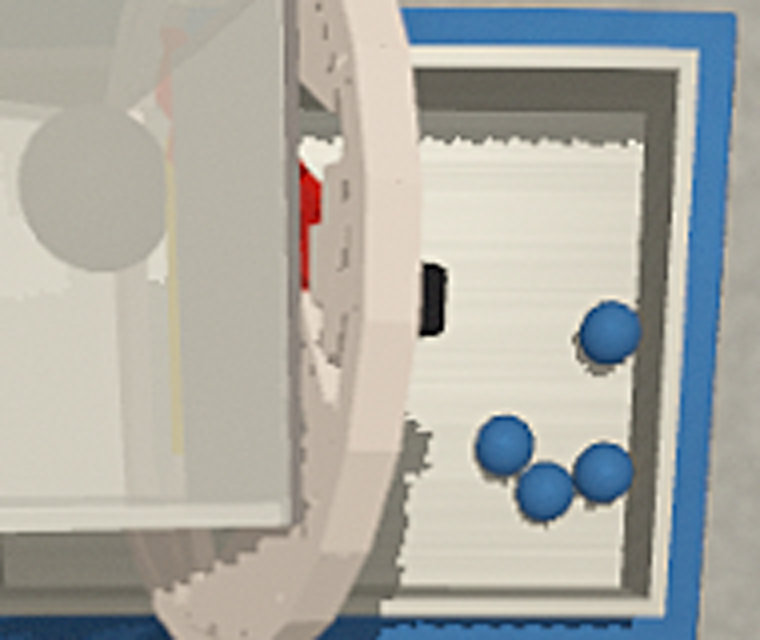

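All four blue balls lie in the tray (wrist crop (611,333), (505,445), (545,491), (603,472)). The large ball is still in the jar at (93,187). I dwell briefly, then swing back.

Call:
apply_moves:
  steps:
    - {"dp": [0,0,0],"angular": [0,0,0],"grip": -1}
    - {"dp": [0,0,0],"angular": [0,0,0],"grip": -1}
    - {"dp": [0,0,0],"angular": [0,0,0],"grip": -1}
    - {"dp": [0,0,0],"angular": [0,0,0],"grip": -1}

```text
time_s: 18.75
position: [631.2, -53.6, 154.4]
ee_rot: [3.141, -0.0, 1.839]
ft_force: [0.1, -1.8, -3.1]
opening: 13.6
```

Call:
apply_moves:
  steps:
    - {"dp": [0,-2.0,-3.2],"angular": [0,0,0],"grip": -1}
    - {"dp": [0,-3.7,-5.1],"angular": [0,0,0],"grip": -1}
    - {"dp": [0,-4.0,-4.8],"angular": [0,0,0],"grip": -1}
    - {"dp": [0,-4.4,-4.5],"angular": [0,0,0],"grip": -1}
    - {"dp": [0,-4.7,-4.2],"angular": [0,0,0],"grip": -1}

```text
time_s: 19.25
position: [613.2, -58.5, 177.2]
ee_rot: [3.14, 0.0, 1.839]
ft_force: [5.3, 0.5, -0.5]
opening: 13.6
```

Call:
apply_moves:
  steps:
    - {"dp": [0,-5.0,-3.9],"angular": [0,0,0],"grip": -1}
    - {"dp": [0,-5.2,-3.5],"angular": [0,0,0],"grip": -1}
    - {"dp": [0,-5.4,-3.1],"angular": [0,0,0],"grip": -1}
    - {"dp": [0,-5.6,-2.8],"angular": [0,0,0],"grip": -1}
    - {"dp": [0,-5.8,-2.4],"angular": [0,0,0],"grip": -1}

```text
time_s: 19.75
position: [588.3, -65.4, 194.1]
ee_rot: [3.136, 0.001, 1.839]
ft_force: [7.1, 3.8, 6.7]
opening: 13.7
```

Call:
apply_moves:
  steps:
    - {"dp": [0,-6.0,-1.9],"angular": [0,0,0],"grip": -1}
    - {"dp": [0,-6.1,-1.5],"angular": [0,0,0],"grip": -1}
    - {"dp": [0,-6.2,-1.1],"angular": [0,0,0],"grip": -1}
    - {"dp": [0,-6.2,-0.7],"angular": [0,0,0],"grip": -1}
    - {"dp": [0,-6.3,-0.2],"angular": [0,0,0],"grip": -1}

```text
time_s: 20.25
position: [557.3, -73.8, 198.2]
ee_rot: [3.14, 0.0, 1.839]
ft_force: [3.8, 2.5, 3.9]
opening: 13.2
```

Call:
apply_moves:
  steps:
    - {"dp": [0,-6.3,0.2],"angular": [0,0,0],"grip": -1}
    - {"dp": [0,-6.2,0.7],"angular": [0,0,0],"grip": -1}
    - {"dp": [0,-6.2,1.1],"angular": [0,0,0],"grip": -1}
    - {"dp": [0,-6.1,1.5],"angular": [0,0,0],"grip": -1}
    - {"dp": [0,-6.0,1.9],"angular": [0,0,0],"grip": -1}

```text
time_s: 20.75
position: [526.9, -82.1, 191.5]
ee_rot: [-3.141, -0.0, 1.839]
ft_force: [3.5, 2.4, 3.2]
opening: 13.2
```

Call:
apply_moves:
  steps:
    - {"dp": [0,-5.8,2.4],"angular": [0,0,0],"grip": -1}
    - {"dp": [0,-5.6,2.8],"angular": [0,0,0],"grip": -1}
    - {"dp": [0,-5.4,3.1],"angular": [0,0,0],"grip": -1}
    - {"dp": [0,-5.2,3.5],"angular": [0,0,0],"grip": -1}
    - {"dp": [0,-5.0,3.9],"angular": [0,0,0],"grip": -1}

```text
time_s: 21.25
position: [501.1, -89.3, 175.8]
ee_rot: [-3.142, -0.0, 1.839]
ft_force: [3.0, 2.7, 2.5]
opening: 13.7
```

Call:
apply_moves:
  steps:
    - {"dp": [0,-4.7,4.2],"angular": [0,0,0],"grip": -1}
    - {"dp": [0,-4.4,4.5],"angular": [0,0,0],"grip": -1}
    - {"dp": [0,-4.0,4.8],"angular": [0,0,0],"grip": -1}
    - {"dp": [0,-3.7,5.1],"angular": [0,0,0],"grip": -1}
    - {"dp": [0,-3.3,5.3],"angular": [0,0,0],"grip": -1}

```text
time_s: 21.75
position: [482.9, -94.6, 152.4]
ee_rot: [3.139, 0.001, 1.839]
ft_force: [13.3, 7.7, 21.8]
opening: 13.3
```

Call:
apply_moves:
  steps:
    - {"dp": [0,0,0],"angular": [0,0,0],"grip": -1}
    - {"dp": [0,0,0],"angular": [0,0,0],"grip": -1}

```text
time_s: 21.95
position: [483.1, -94.7, 152.4]
ee_rot: [3.139, 0.001, 1.839]
ft_force: [7.0, 1.8, 3.2]
opening: 13.6
```

The return hit the stop (22 N). I release, rise and check.

Call:
apply_moves:
  steps:
    - {"dp": [0,0,0],"angular": [0,0,0],"grip": 0}
    - {"dp": [0,0,0],"angular": [0,0,0],"grip": 0}
    - {"dp": [0,0,0],"angular": [0,0,0],"grip": 0}
    - {"dp": [0,0,0],"angular": [0,0,0],"grip": 0}
    - {"dp": [0,0,-15],"angular": [0,0,0],"grip": 0}

```text
time_s: 22.45
position: [480.9, -94.3, 165.8]
ee_rot: [-3.138, -0.002, 1.839]
ft_force: [0.4, -0.3, -0.4]
opening: 45.6
```

Call:
apply_moves:
  steps:
    - {"dp": [0,0,-40],"angular": [0,0,0],"grip": 0}
    - {"dp": [0,0,-40],"angular": [0,0,0],"grip": 0}
    - {"dp": [0,0,-40],"angular": [0,0,0],"grip": 0}
    - {"dp": [-20,-30,0],"angular": [0,0,0],"grip": 0}
    - {"dp": [-20,-40,0],"angular": [0,0,0],"grip": 0}

```text
time_s: 22.95
position: [425.3, -152.0, 287.9]
ee_rot: [3.141, 0.001, 1.841]
ft_force: [0.8, -0.2, -0.8]
opening: 46.4
```

Call:
apply_moves:
  steps:
    - {"dp": [0,-45,0],"angular": [0,0,0],"grip": 0}
    - {"dp": [0,-45,0],"angular": [0,0,0],"grip": 0}
    - {"dp": [0,0,0],"angular": [0,0,0],"grip": 0}
    - {"dp": [0,0,0],"angular": [0,0,0],"grip": 0}

```text
time_s: 23.35
position: [338.3, -175.8, 287.5]
ee_rot: [3.141, 0.001, 1.837]
ft_force: [0.2, -0.2, -0.6]
opening: 46.6
```

```bash
python3 - <<'E'
from h import *
import pickle; t0,c0=pickle.load(open("v0.pkl","rb"))
st=readout.state(); print(st["position"],st["ft_force"])
w=snapshot("wrist"); cv2.imwrite("pics/w12.png",w["pixels"][...,::-1])
t=snapshot("top"); crop(t,"t12.png",260,150,130,100,6)
s=snapshot("scene"); crop(s,"s12.png",265,130,110,160,3); cv2.imwrite("pics/s12f.png",s["pixels"][...,::-1])
def han(v):
    m=np.zeros((400,640),bool); m[195:240,330:380]=1
    P,px=cloud(v,m); rgb=v["pixels"][px[:,1],px[:,0]]; k=(rgb.max(1)<60)&(P[:,2]>170); return k.sum(),np.median(P[k],0)
print(han(t0),han(t))
# bystanders unchanged? pixel differences
for n,(x,y) in dict(bottle=(447,211),pot=(205,187),beaker=(203,241)).items():
    a=t0["pixels"][y-18:y+18,x-22:x+22].astype(int);b=t["pixels"][y-18:y+18,x-22:x+22].astype(int); print(n,(abs(a-b).max(2)>50).mean())
E
```

```text
[ 338.27409205 -175.76271213  287.52076754] [ 0.22453038 -0.24110385 -0.61995274]
(np.int64(69), array([481.34675427, -94.69611384, 205.79713601])) (np.int64(69), array([481.36362207, -94.63066653, 204.92319075]))
bottle 0.0
pot 0.0
beaker 0.0
```

View pics/w12.png

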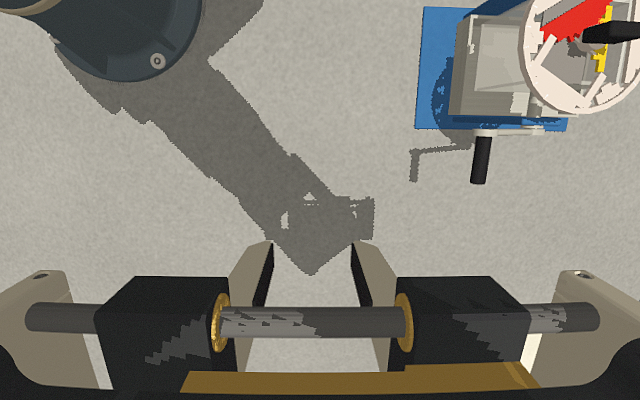

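View pics/t12.png

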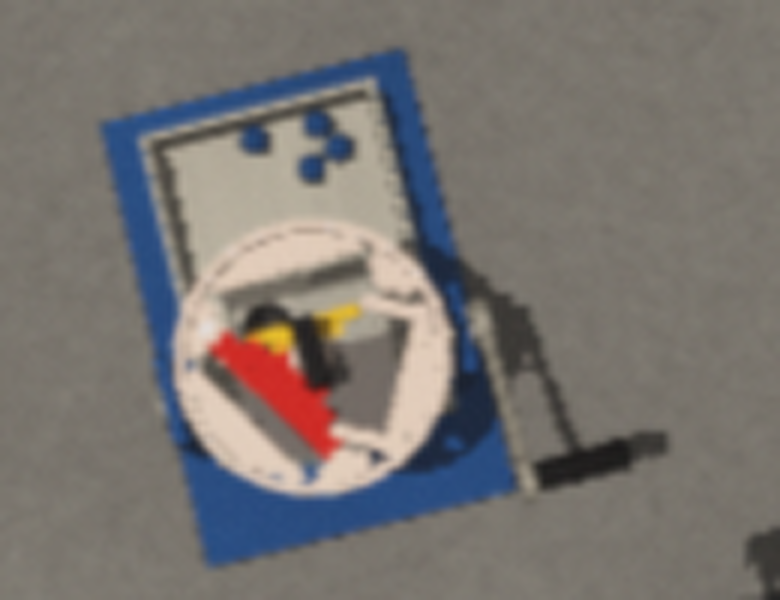

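View pics/s12.png

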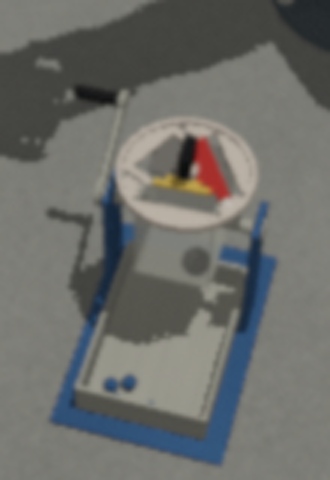

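The top view shows four blue balls in the tray, at (254,139), (319,122), (340,146) and (313,168). The large ball is in the jar, the yellow slot faces the tray, and the lever is back to within 1 mm of its starting place. The bystanders haven't moved and the arm is clear, so I hand in.

```bash
python3 -c "
from plant import workorder; print(workorder.finish_job())"
```

```text
the job is handed in; nothing more can be done
None
```

I turned the cap to the middle slot, tipped the jar with the side lever, and all four small balls ran into the tray. I then swung the jar back to its upright stop, let go, and handed the job in at about 23.5 s of the 70 s. The hand-in gave no verdict.

**Last checks, all good:**
- **Small balls:** all four are in the tray in the top view.
- **Large ball:** it is still in the jar.
- **Cap:** the yellow-plate slot faces the tray. The knob and yellow plate measured within about 0.03 rad of the pouring direction before the tilt. After the return I checked it only by eye.
- **Jar:** the lever handle is back within 1 mm of its starting place.
- **Bottle, pot and beaker:** no pixel change in the top view.
- **Arm:** clear of everything, with wrist force near zero.

**What disagreed:** the real fingertips sit about 29 mm behind the reported TCP. Because of this my first grip closed above the knob and turned nothing. I saw it in the finger opening (0 mm) and the wrist depth, corrected for it, and the second grip held.

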